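# Reload the bonbon cooling strip

## Robot

A 6-joint arm with a two-finger parallel gripper is mounted at the origin on the work surface. World frame = base frame: x ahead of the robot, y to its left, z up, the work surface at z = 0. Lengths are in mm, angles in rad, forces in N, time in s.
With the tool pointing down it reaches from about 350 to 975 mm from the base axis. Payload 7.1 kg.
Tool frame: the origin (TCP) lies at the very end of the fingers, on their centre line; the grasp point (between the pads) lies 19 mm behind it; x points along the fingers, y is the direction in which the jaws open and shut, and the axes are right-handed (so a half turn about x gives the same grasp; the last joint's range is limited). The gripper opens to 88 mm and grips with 3 to 60 N. Pads are 20 mm wide; open, the fingers measure 115 mm over their backs; the gripper's body (75 mm by 178 mm) begins 61 mm behind the grasp point.
Start: joints at [1.211, 0.423, 1.63, -0, 1.089, -0.019], TCP at [208.869, 589.049, 222.675] pointing down, gripper open.
Joint ranges: [-3, 3], [-0.9, 2.11], [0.09, 2.58], [-1.31, 4.45], [0.11, 2.69], [-2.54, 2.54]. Speed limits (rad/s): [2.39, 2.39, 3.01, 3.14, 3.14, 3.14].

## Interface

Orientations are given as a rotation vector (axis times angle).
In Python, from workcell import ctrl gives the robot as it stands. The module is installed in compiled form; this text tells all that it offers.
- The arm moves only by the tool carry_out, never from a script. Its argument "commands" is a list of rows, each a list of 6 numbers: the shift along the tool's x, y, z in m, then the turn, a rotation vector about the tool's x, y, z in degrees. In form: [[tx, ty, tz, rx, ry, rz], ...]. A call has 1 to 8 rows; each row shifts and turns the pose as measured when the row begins, along the tool's axes as they then stand; what a row does not reach is not made up. A row lasts 1/8 s, in which the tool goes at most 62.5 mm and 10.7 degrees, less where a joint would pass 70% of its speed; a pose out of reach is approached as far as the arm can. A call with a gripper value outside its range is refused whole. "grip" is the closure, from 0 (fully open) to 1 (shut), set as the call begins (left out, the last holds). The fingers move at their own pace and stop on an object; the grip force is fixed at half the most. Time passes only in rows, so rows that do not move let the fingers close. It gives the time, the measured TCP pose, the force and the opening at its end, in the units of the state.
- ctrl.get_obs(): the state, without advancing time (a new reading comes with each control period).
- ctrl.get_image(name): name is "scene" or "top" or "wrist"; returns a dict with "pixels" (420x560x3 uint8, blue, green, red), "intrinsics" (3x3 intrinsics, pixels), "rvec" (rotation vector, rad) and "tvec" (3), from world to camera coordinates, as OpenCV has them. Camera axes: x right, y down, z forward; pixel columns grow to the right and rows downward; lengths in mm; the calibration is good to about 2 mm. A picture is of the moment at which its call begins. There is no depth.
- ctrl.close_job(): hands the job in, once; it reports no verdict.
The state is a dict: "t": time; "qpos": joint angles; "qvel": joint speeds; "joint_torque": joint torques, N m; "ee_pos": TCP position; "orientation": TCP orientation; "ft_force": force on the tool from outside, world axes, zero at the start; "moment": the same for the moment, N m; "width": finger opening in mm.
Only numpy, scipy, OpenCV 4.12 (cv2) and the standard library are available. Lean on these libraries where they do the work, as an engineer would, in place of code of your own. Each camera call takes 0.05 s, during which the arm holds its last target. There are 200 camera calls.

## Task

The cooling strip is still running: hold its black selector knob pressed down while you turn it back to the red stop mark, letting it spring up, then lift the blue roof-shaped cover off the pocket strip and hang it astride the steel bar, near the middle. Then set every dark round bonbon upright in a pocket of its own, and last press the knob again and turn it to the blue mark, letting it spring up. Leave the caramels and everything else on the table where they are.

Things in the scene. Friction and masses are not known exactly. Their poses are not given: they have to be found in the camera images.
- knob (a joint): black selector knob on the white console: angle (rad), growing clockwise seen from above, 0 to 1.6. 0: white pointer at the red mark (stop); 1.2: at the blue mark. Knob up, it is latched: at stop it turns only 0 to 0.1, on the run side freely but only 0.8 to 1.6; to cross between, hold it pressed 8 mm or more. Let go in between, it stays down. Friction 0.05 N m holds its angle
- plunger (a joint): how far the knob is pressed down (m): 0 sprung fully up, 0.010 fully down; the spring pushes back with 3 N at the top and 9 N at the bottom
- knob_grip (a point): centre of the knob's bar grip on its axis, 77 above the table when up; x along the bar to the pointer end, z up; turns and sinks with the knob. Bar 54 long, 14 thick, 30 high, this point mid-height; below it a flange 62 in diameter, top face 15 below this point. Fixed console 125 x 125 x 45 high centred under the knob; red and blue dots 12 wide, 49 from the axis
- cover_grip (a point): middle of the white fin (10 thick in x, 60 long in y, top 13 above this point, ridge 14 below) on the ridge of the blue roof-shaped cover; y along the ridge, z up. Two panels 4 thick, 232 long in y, spread to 100 apart at the feet, 103 below this point; ends open; 0.25 kg. Starts on the table astride the pocket strip. Hung, this point is about 34 above the bar's centre line
- rail_mid (a point): middle of the horizontal steel bar, 16 diameter, on its centre line; y along the bar. Bar 380 long between two posts, its centre line 140 above the table, fixed
- pocket0 (a point): centre of the floor of pocket 0 of the fixed aluminium pocket strip: pocket 38 x 38, 12 deep, floor 8 above the table; the five pockets lie in a row along the strip's y axis, 44 apart, walls 6 thick; strip 50 x 226 x 20 high
- pocket1 (a point): centre of the floor of pocket 1 of the fixed aluminium pocket strip: pocket 38 x 38, 12 deep, floor 8 above the table; the five pockets lie in a row along the strip's y axis, 44 apart, walls 6 thick; strip 50 x 226 x 20 high
- pocket2 (a point): centre of the floor of pocket 2 of the fixed aluminium pocket strip: pocket 38 x 38, 12 deep, floor 8 above the table; the five pockets lie in a row along the strip's y axis, 44 apart, walls 6 thick; strip 50 x 226 x 20 high
- pocket3 (a point): centre of the floor of pocket 3 of the fixed aluminium pocket strip: pocket 38 x 38, 12 deep, floor 8 above the table; the five pockets lie in a row along the strip's y axis, 44 apart, walls 6 thick; strip 50 x 226 x 20 high
- pocket4 (a point): centre of the floor of pocket 4 of the fixed aluminium pocket strip: pocket 38 x 38, 12 deep, floor 8 above the table; the five pockets lie in a row along the strip's y axis, 44 apart, walls 6 thick; strip 50 x 226 x 20 high
- bonbon0_c (a point): centre of a dark brown round bonbon, 32 diameter, 24 high (straight sides to 20, slightly domed top), 22 g, this point 12 above its flat underside; may be absent
- bonbon1_c (a point): centre of a dark brown round bonbon, 32 diameter, 24 high (straight sides to 20, slightly domed top), 22 g, this point 12 above its flat underside; may be absent
- bonbon2_c (a point): centre of a dark brown round bonbon, 32 diameter, 24 high (straight sides to 20, slightly domed top), 22 g, this point 12 above its flat underside; may be absent
- bonbon3_c (a point): centre of a dark brown round bonbon, 32 diameter, 24 high (straight sides to 20, slightly domed top), 22 g, this point 12 above its flat underside; may be absent
- bonbon4_c (a point): centre of a dark brown round bonbon, 32 diameter, 24 high (straight sides to 20, slightly domed top), 22 g, this point 12 above its flat underside; may be absent
- caramel0: pale golden square caramel, 26 x 26 x 16 high, origin at the underside; not part of the job
- caramel1: second such caramel
- jar: amber jar with red lid, 60 diameter, 90 high; not part of the job
- bowl: steel bowl, 140 diameter, 60 high; not part of the job
Not all that is in view belongs to the job. Leave any green or turquoise look-alike of the part that bears bonbon2_c alone.

How it is judged (in metres and radians):
On the way, in this order (a step that is already met when the one before it is completed fails the run):
1. the knob is at stop (within 0.14 rad of the red mark) and sprung up (value of joint plunger below 0.002 m and value of joint knob below 0.14 rad), for 0.2 s.
2. the cover hangs astride the bar, released and still (z of cover_grip in the frame of rail_mid between 0.024 and 0.046 m and x of cover_grip in the frame of rail_mid between -0.015 and 0.015 m and angle between cover_grip's own z axis and vertical below 0.25 rad and y of cover_grip in the frame of rail_mid between -0.09 and 0.09 m and contact force between cover and the fingers below 0.1 N and linear speed of cover below 0.03 m/s), for 0.4 s.
3. every bonbon stands upright in a pocket, released (angle between each of bonbon0_c, bonbon1_c, bonbon2_c, bonbon3_c, bonbon4_c's own z axis and vertical below 0.2 rad and linear speed of each of bonbon0, bonbon1, bonbon2, bonbon3, bonbon4 below 0.03 m/s and contact force between each of bonbon0, bonbon1, bonbon2, bonbon3, bonbon4 and the fingers below 0.1 N and ((horizontal distance between bonbon0_c and pocket0 below 0.007 m and z of bonbon0_c in the frame of pocket0 below 0.0155 m) or (horizontal distance between bonbon0_c and pocket1 below 0.007 m and z of bonbon0_c in the frame of pocket1 below 0.0155 m) or (horizontal distance between bonbon0_c and pocket2 below 0.007 m and z of bonbon0_c in the frame of pocket2 below 0.0155 m) or (horizontal distance between bonbon0_c and pocket3 below 0.007 m and z of bonbon0_c in the frame of pocket3 below 0.0155 m) or (horizontal distance between bonbon0_c and pocket4 below 0.007 m and z of bonbon0_c in the frame of pocket4 below 0.0155 m)) and ((horizontal distance between bonbon1_c and pocket0 below 0.007 m and z of bonbon1_c in the frame of pocket0 below 0.0155 m) or (horizontal distance between bonbon1_c and pocket1 below 0.007 m and z of bonbon1_c in the frame of pocket1 below 0.0155 m) or (horizontal distance between bonbon1_c and pocket2 below 0.007 m and z of bonbon1_c in the frame of pocket2 below 0.0155 m) or (horizontal distance between bonbon1_c and pocket3 below 0.007 m and z of bonbon1_c in the frame of pocket3 below 0.0155 m) or (horizontal distance between bonbon1_c and pocket4 below 0.007 m and z of bonbon1_c in the frame of pocket4 below 0.0155 m)) and ((horizontal distance between bonbon2_c and pocket0 below 0.007 m and z of bonbon2_c in the frame of pocket0 below 0.0155 m) or (horizontal distance between bonbon2_c and pocket1 below 0.007 m and z of bonbon2_c in the frame of pocket1 below 0.0155 m) or (horizontal distance between bonbon2_c and pocket2 below 0.007 m and z of bonbon2_c in the frame of pocket2 below 0.0155 m) or (horizontal distance between bonbon2_c and pocket3 below 0.007 m and z of bonbon2_c in the frame of pocket3 below 0.0155 m) or (horizontal distance between bonbon2_c and pocket4 below 0.007 m and z of bonbon2_c in the frame of pocket4 below 0.0155 m)) and ((horizontal distance between bonbon3_c and pocket0 below 0.007 m and z of bonbon3_c in the frame of pocket0 below 0.0155 m) or (horizontal distance between bonbon3_c and pocket1 below 0.007 m and z of bonbon3_c in the frame of pocket1 below 0.0155 m) or (horizontal distance between bonbon3_c and pocket2 below 0.007 m and z of bonbon3_c in the frame of pocket2 below 0.0155 m) or (horizontal distance between bonbon3_c and pocket3 below 0.007 m and z of bonbon3_c in the frame of pocket3 below 0.0155 m) or (horizontal distance between bonbon3_c and pocket4 below 0.007 m and z of bonbon3_c in the frame of pocket4 below 0.0155 m)) and ((horizontal distance between bonbon4_c and pocket0 below 0.007 m and z of bonbon4_c in the frame of pocket0 below 0.0155 m) or (horizontal distance between bonbon4_c and pocket1 below 0.007 m and z of bonbon4_c in the frame of pocket1 below 0.0155 m) or (horizontal distance between bonbon4_c and pocket2 below 0.007 m and z of bonbon4_c in the frame of pocket2 below 0.0155 m) or (horizontal distance between bonbon4_c and pocket3 below 0.007 m and z of bonbon4_c in the frame of pocket3 below 0.0155 m) or (horizontal distance between bonbon4_c and pocket4 below 0.007 m and z of bonbon4_c in the frame of pocket4 below 0.0155 m))), for 0.3 s.
4. the knob points at the blue mark (within 0.15 rad) and is sprung up (value of joint plunger below 0.002 m and value of joint knob between 1.05 and 1.35 rad), for 0.2 s.
At the end, for the whole second after the job is handed in: The knob is sprung up and within 0.15 rad of the blue mark; the cover hangs still astride the bar, its ridge within 15 mm of the bar's line, tilted less than 0.25 rad; every bonbon stands upright on the floor of a pocket, within 7 mm of its centre; nothing is held (all of step 2 and all of step 3 and all of step 4); the robot touches nothing.
It fails at once if a caramel or another thing that is not part of the job is moved more than 5 cm (distance of any of caramel0, caramel1, jar, bowl from where it was at the start of the episode above 0.05 m).
It fails at once if the knob is forced across between stop and the run side (0.2 to 0.65 rad) while pressed less than 3 mm (value of joint knob between 0.2 and 0.65 rad and value of joint plunger below 0.003 m).
Of bonbon0, bonbon1, bonbon2, bonbon3, bonbon4 only 3 to 5 are there at a start; the rules pass over those that are not, and their reading is None.
At some moment in a run one of bonbon0, bonbon1, bonbon2, bonbon3, bonbon4 may be knocked a few centimetres aside while the robot is not near it.
It also fails if it takes over 210 s, if anything falls off the work surface, if the arm or the gripper's body presses on something with over 40 N, if the wrist force passes 120 N, or if a joint passes its speed limit or range.

## Working session

There is one attempt and no reset: what is moved stays moved. The work goes in short steps, Python scripts to look and compute and a tool call to move; the robot and the scene stay as the last step left them, time stands still between calls to the robot, and variables do not carry over. Pictures are saved under pics/ and viewed, about 12 in all and at most 16, crops included, and the job is handed in when it is done.

Besides the shell and the picture viewer there is one more tool, called after "Emit:" as name([rows], argument=value, ...), one row to a line, values as JSON. carry_out: Moves the arm, as the interface text tells. Its arguments: {"type":"object","properties":{"commands":{"type":"array"},"grip":{"type":"number"}},"required":["commands"]}

```bash
mkdir -p pics; cat > h.py <<'E'
import numpy as np, cv2
from workcell import ctrl
from scipy.spatial.transform import Rotation as R
def cam(n):
    im=ctrl.get_image(n); return im
def ray(im,u,v,z):
    K=np.array(im["intrinsics"]);Rm=cv2.Rodrigues(np.array(im["rvec"],float))[0];t=np.array(im["tvec"],float).ravel()
    d=Rm.T@np.linalg.inv(K)@np.array([u,v,1.]);c=-Rm.T@t
    return c+d*(z-c[2])/d[2]
def proj(im,p):
    return cv2.projectPoints(np.array([p],float),np.array(im["rvec"],float),np.array(im["tvec"],float),np.array(im["intrinsics"]),None)[0].ravel()
def blobs(im,lo,hi,amin=30):
    hsv=cv2.cvtColor(im["pixels"],cv2.COLOR_BGR2HSV);m=cv2.inRange(hsv,lo,hi)
    n,l,s,c=cv2.connectedComponentsWithStats(m)
    return [(c[i],s[i]) for i in range(1,n) if s[i][4]>=amin],l
def st():
    o=ctrl.get_obs();Rm=R.from_rotvec(o["orientation"]).as_matrix()
    print("t",round(o["t"],2),"pos",np.round(o["ee_pos"],1),"F",np.round(o["ft_force"],1),"w",round(o["width"],1));print(np.round(Rm,3));return o,Rm
E
python3 - <<'E'
from h import *
st()
for n in ["scene","top","wrist"]:
    im=cam(n);cv2.imwrite(f"pics/{n}0.png",im["pixels"]);print(n,im["tvec"],np.round(im["rvec"],2),im["intrinsics"][0])
E
```

```text
t 0.0 pos [208.7 588.6 221.9] F [0.2 0.1 0.7] w 87.7
[[-0.001  0.334  0.943]
 [-0.001  0.943 -0.334]
 [-1.    -0.001 -0.   ]]
scene [  65.65887372 -327.28828755 1459.30416652] [ 1.67  2.04 -0.73] [440.78396667   0.         285.89827847]
top [ 46.83921337 557.92203743 965.99469379] [ 2.14 -2.17  0.16] [386.42994063   0.         279.1252092 ]
wrist [-623.96601421  -35.86053405  391.56239455] [-2.36 -1.67 -0.25] [329.3708529    0.         280.76128716]
```

View pics/top0.png

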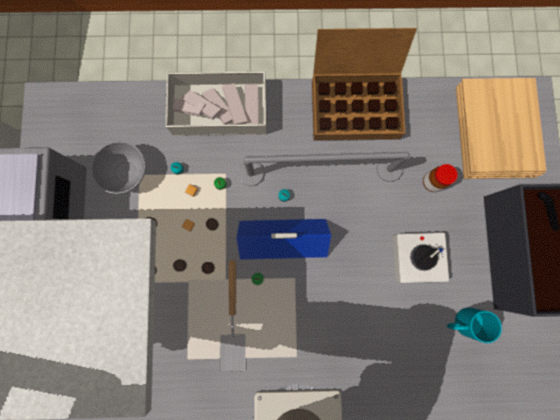

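View pics/scene0.png

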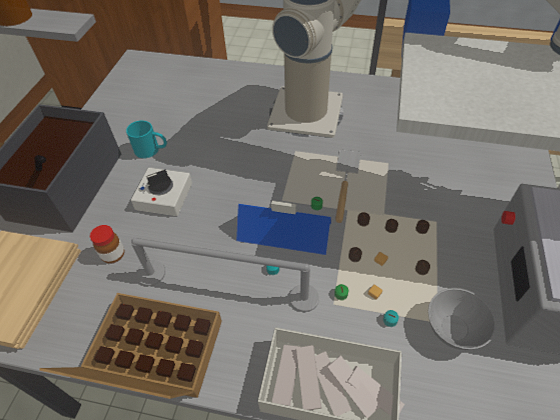

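Top view: knob (425,257), cover fin (285,236), bar 245–410 at row 157. Dark round candidates: five on the beige mat, scene (364,219), (391,225), (423,227), (355,254), (423,267). I'm excluding the green ones (317,203), (341,292), the turquoise ones (272,268), (391,318), and the square chocolates in the box (155,340). Next I'll measure and check a close crop.

```bash
python3 - <<'E'
from h import *
T=cam("top");S=cam("scene")
def tri(a,b):
    A=ray(T,*a,0);A2=ray(T,*a,300);B=ray(S,*b,0);B2=ray(S,*b,300)
    d1=(A2-A);d2=B2-B
    s=np.linalg.lstsq(np.c_[d1,-d2],B-A,rcond=None)[0]
    p,q=A+d1*s[0],B+d2*s[1];return np.round((p+q)/2,1),round(np.linalg.norm(p-q),1)
print("slab",tri((152,222),(400,125)))
for n,im in (("T",T),("S",S)):
    print(n,"camera centre",np.round(-cv2.Rodrigues(im["rvec"])[0].T@im["tvec"]))
    hsv=cv2.cvtColor(im["pixels"],cv2.COLOR_BGR2HSV)
    for nm,lo,hi,am,z in (("dark",(0,0,0),(25,255,75),25,24),("blue",(110,150,50),(130,255,255),5,45),("red",(0,170,100),(8,255,255),3,45),("car",(12,120,120),(25,255,255),20,16)):
        for c,s in blobs(im,lo,hi,am)[0]:
            if s[4]<15000: print(nm,np.round(c,1),s[2:],np.round(ray(im,*c,z)[:2],0))
a=cv2.resize(S["pixels"][190:310,230:450],None,fx=3.2,fy=3.2,interpolation=cv2.INTER_CUBIC)
b=cv2.resize(S["pixels"][155:220,120:200],None,fx=3.2,fy=3.2,interpolation=cv2.INTER_CUBIC)
c=cv2.resize(T["pixels"][225:290,385:465],None,fx=3.2,fy=3.2,interpolation=cv2.INTER_CUBIC)
o=np.zeros((600,704,3),np.uint8);o[:384]=a;o[390:390+208,:256]=b;o[390:598,270:526]=c;cv2.imwrite("pics/c1.png",o)
E
```

```text
slab (array([495.2, 254. , 396.7]), np.float64(2.8))
T camera centre [ 419.   50. 1034.]
dark [40.8  5.2] [ 89  12 913] [1164.  703.]
dark [176.1   1.3] [16  3 27] [1173.  321.]
dark [330.4  86.9] [ 31  20 403] [ 909. -111.]
dark [353.3  77.9] [14  6 29] [ 935. -175.]
dark [373.   87.5] [ 14  16 172] [ 906. -229.]
dark [389.8  87.6] [ 15  17 180] [ 905. -276.]
dark [356.5  87.6] [ 14  15 169] [ 906. -183.]
dark [323.9 106. ] [ 13  14 158] [854. -91.]
dark [390.9 105.5] [ 15  13 168] [ 853. -276.]
dark [340.9 106. ] [ 14  13 147] [ 853. -138.]
dark [357.5 106.1] [ 14  13 152] [ 852. -183.]
dark [373.7 105.8] [ 14  13 153] [ 853. -228.]
dark [324.6 123.9] [ 14  15 158] [802. -91.]
dark [374.9 123.3] [ 14  13 148] [ 802. -229.]
dark [392.  123.1] [ 15  13 170] [ 802. -276.]
dark [341.5 123.7] [ 14  12 141] [ 802. -137.]
dark [358.3 123.4] [ 14  12 145] [ 803. -183.]
dark [543.7 248.2] [  38  125 3350] [ 455. -655.]
dark [ 50.3 207.9] [10 12 27] [582. 638.]
dark [211.6 223.9] [ 12  12 108] [533. 215.]
dark [179.3 264.9] [ 13  11 114] [428. 298.]
dark [207.5 267.4] [ 12  12 114] [420. 225
[... 2728 characters left out ...]
.]
car [374.9 290.8] [ 13  14 108] [631. 274.]
car [159.5 302.8] [110  22 152] [ 756. -209.]
car [ 97.  335.5] [23 44 74] [ 857. -315.]
car [153.4 315.6] [ 6  6 21] [ 789. -211.]
car [172.7 319.3] [ 6  6 21] [ 789. -165.]
car [125.8 328.2] [ 7 15 51] [ 829. -260.]
car [192.2 322.5] [ 6  6 20] [ 788. -119.]
car [144.7 331.8] [ 9 16 52] [ 829. -215.]
car [164.2 336. ] [10 16 59] [ 830. -169.]
car [183.9 339.5] [10 16 58] [ 829. -124.]
car [154.1 372.6] [129  52 451] [ 909. -161.]
car [115.5 349.9] [15 17 69] [ 880. -261.]
car [135.5 354. ] [15 17 72] [ 880. -215.]
car [155.6 357.6] [17 16 78] [ 879. -170.]
car [175.6 361.7] [15 16 80] [ 879. -125.]
car [107.9 383.3] [131  30 274] [ 948. -246.]
```

View pics/c1.png

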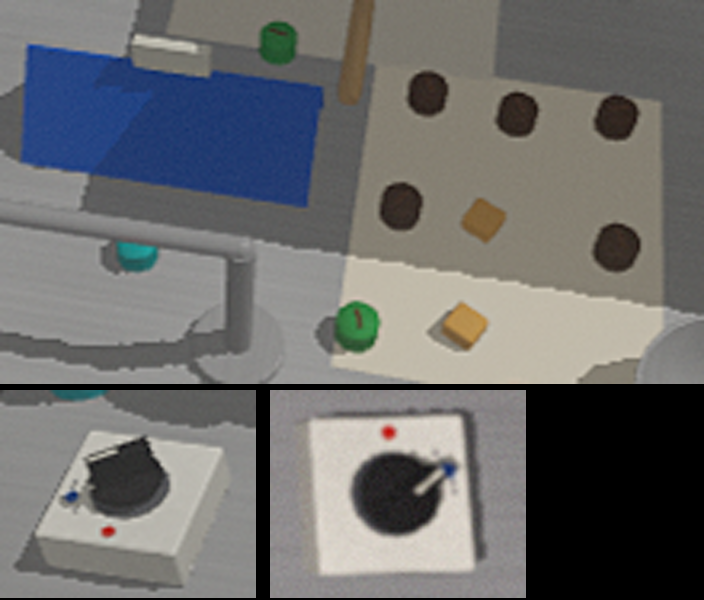

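View pics/wrist0.png

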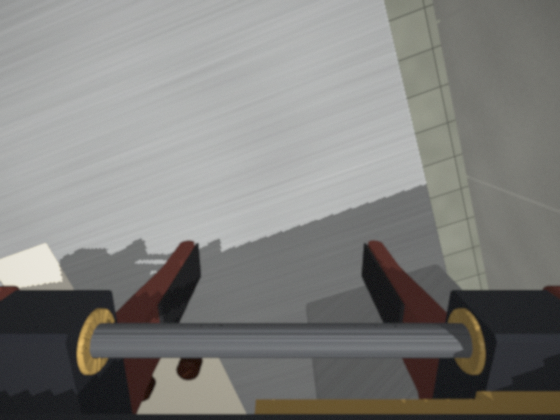

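The crop confirms five dark brown bonbons, and the knob pointer is at the blue mark. The grey slab near the arm looks like an obstacle, so I'll check where it really is before moving.

```bash
python3 - <<'E'
from h import *
T=cam("top");S=cam("scene");W=cam("wrist")
def tri(a,b):
    A=ray(T,*a,0);A2=ray(T,*a,300);B=ray(S,*b,0);B2=ray(S,*b,300)
    d1=(A2-A);d2=B2-B
    s=np.linalg.lstsq(np.c_[d1,-d2],B-A,rcond=None)[0]
    p,q=A+d1*s[0],B+d2*s[1];return np.round((p+q)/2,1),round(np.linalg.norm(p-q),1)
print("wrist cam",np.round(-cv2.Rodrigues(W["rvec"])[0].T@W["tvec"]))
for p in [(209,589,222),(209,589,400),(209,589,550),(495,254,397)]: print(p,proj(T,p),proj(S,p))
print("fin ends",tri((273,236),(272,207)),tri((297,236),(295,209)))
print("cover ctr blue",tri((283.3,240),(283,229)))
print("bar ends",tri((247,160),(135,241)),tri((409,156),(309,264)), "swap",tri((247,160),(309,266)),tri((409,156),(137,243)))
print("red",tri((421.7,238),(153.2,198.6)),"blue",tri((441.0,249.3),(142.5,188)))
print("jar lid",tri((445.4,174.3),(101.9,234.9)))
o=np.zeros((600,800,3),np.uint8)
o[:240,:]=cv2.resize(S["pixels"][0:150,60:560],(800,240))
o[250:600,:400]=cv2.resize(T["pixels"][200:420,0:250],(400,350))
o[250:600,400:]=cv2.resize(T["pixels"][140:280,225:425],(400,350)) 
cv2.imwrite("pics/c2.png",o)
E
```

```text
wrist cam [134. 615. 385.]
(209, 589, 222) [  5.7102175  377.92746039] [530.15086634 120.82293636]
(209, 589, 400) [-74.55651908 411.05086608] [565.00967493  55.44362995]
(209, 589, 550) [-191.75740356  459.41576303] [603.55332222 -16.84676172]
(495, 254, 397) [151.07528482 222.20790965] [399.231238   124.94863217]
fin ends (array([498.1,  28.9, 109.9]), np.float64(52.2)) (array([488.5,  26.2,  93.2]), np.float64(61.1))
cover ctr blue (array([488.9,  26.3,   4.9]), np.float64(2.2))
bar ends (array([712.2, -23.9, 331.5]), np.float64(309.9)) (array([673.1, -38.1, 285.9]), np.float64(361.3)) swap (array([670.3, 117.3, 140.8]), np.float64(8.6)) (array([ 676.7, -272. ,  129.4]), np.float64(11.7))
red (array([ 485.2, -327.5,   45.6]), np.float64(0.4)) blue (array([ 455.1, -372.9,   45.7]), np.float64(3.5))
jar lid (array([ 643. , -384.7,   82.1]), np.float64(0.2))
```

View pics/c2.png

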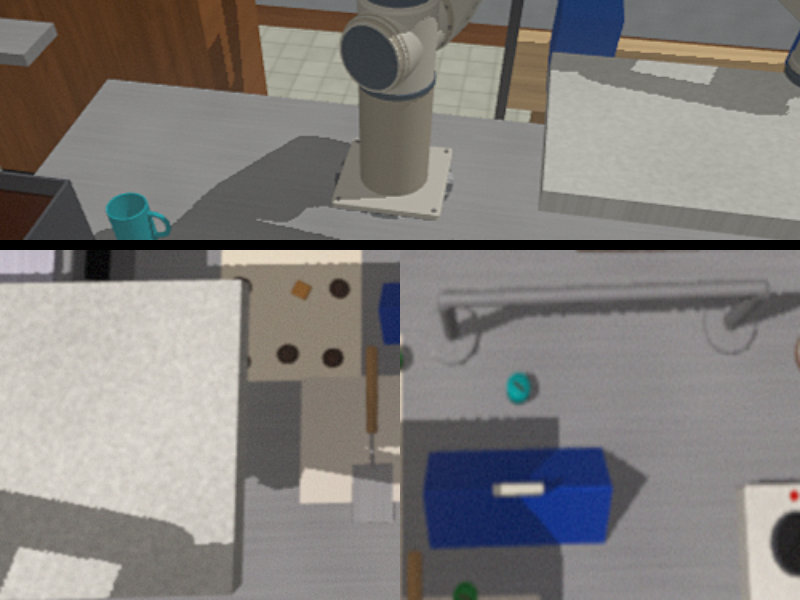

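Crop c2 shows the slab is a raised shelf: its corner triangulates to about (495,254,397). The arm starts behind it, so I'll raise the arm clear first.

Emit:
carry_out([
  [-0.035,0,0,0,0,0],
  [-0.035,0,0,0,0,0],
  [-0.035,0,0,0,0,0],
  [-0.035,0,0,0,0,0],
  [-0.035,0,0,0,0,0],
  [-0.035,0,0,0,0,0],
  [-0.035,0,0,0,0,0],
  [-0.03,0,0,0,0,0],
])

```text
t: 1.4
ee_pos: [208.3, 587.7, 502.9]
orientation: [0.262, 1.556, -0.273]
ft_force: [0.4, 0.6, 1.0]
width: 88.1
```

```bash
python3 - <<'E'
from h import *
o,Rm=st();print(np.round(o["qpos"],3))
T=cam("top");S=cam("scene")
print("slab corners S z397",[np.round(ray(S,u,v,397)) for u,v in ((405,38),(400,122),(560,45),(400,135))])
def line(im,z,name,roi,lo,hi):
    x0,x1,y0,y1=roi
    hsv=cv2.cvtColor(im["pixels"],cv2.COLOR_BGR2HSV)[y0:y1,x0:x1];m=cv2.inRange(hsv,lo,hi)
    n,l,s,c=cv2.connectedComponentsWithStats(m)
    i=1+np.argmax(s[1:,4]);pts=np.argwhere(l==i)[:,::-1].astype(np.float32)
    r=cv2.minAreaRect(pts);b=cv2.boxPoints(r)+[x0,y0]
    P=np.array([ray(im,u,v,z)[:2] for u,v in b]);e=P[1]-P[0];f=P[2]-P[1]
    L=e if np.linalg.norm(e)>np.linalg.norm(f) else f
    print(name,s[i][4],"centre",np.round(P.mean(0),1),"sides",np.round([np.linalg.norm(e),np.linalg.norm(f)]),"yaw",round(np.degrees(np.arctan2(L[1],L[0])),1))
line(T,116,"fin T",(265,305,225,248),(0,0,120),(180,110,255))
line(S,116,"fin S",(262,305,198,222),(0,0,120),(180,110,255))
line(T,92,"pointer T",(408,442,240,272),(0,0,110),(180,255,255))
line(S,92,"pointer S",(145,175,168,205),(0,0,130),(180,60,255))
line(T,60,"flange T",(405,445,240,275),(0,0,0),(180,255,80))
line(T,45,"console T",(385,465,225,290),(0,0,175),(180,45,255))
for im,n in ((T,"T"),(S,"S")):
    for z in (0,100): pass
    ends=((290,157),(380,156)) if n=="T" else ((160,243),(290,262))
    g=cv2.cvtColor(im["pixels"],cv2.COLOR_BGR2GRAY)
    for u,_ in ends:
        v=_; col=g[v-14:v+15,u];print(n,u,v-14,col.tolist())
E
```

```text
t 1.4 pos [208.3 587.7 502.9] F [0.4 0.6 1. ] w 88.1
[[-0.002  0.334  0.942]
 [-0.007  0.942 -0.334]
 [-1.    -0.007 -0.   ]]
[ 1.211  0.245  1.261 -0.     1.642 -0.019]
slab corners S z397 [array([192., 254., 397.]), array([486., 255., 397.]), array([163., 588., 397.]), array([522., 257., 397.])]
fin T 116 centre [491.8  27.9] sides [57. 12.] yaw -90.9
fin S 145 centre [503.4  29.6] sides [31. 60.] yaw 90.3
pointer T 536 centre [ 439.6 -313.5] sides [81. 75.] yaw -90.9
pointer S 584 centre [ 474.7 -302.3] sides [ 78. 126.] yaw 20.6
flange T 504 centre [ 436.2 -324.7] sides [62. 65.] yaw -102.3
console T 1638 centre [ 436. -326.] sides [130. 123.] yaw -89.4
T 290 143 [135, 143, 144, 139, 144, 140, 141, 134, 138, 138, 141, 132, 124, 118, 138, 147, 137, 116, 99, 79, 78, 80, 84, 100, 131, 139, 134, 135, 136]
T 380 142 [138, 140, 141, 136, 142, 140, 137, 138, 143, 134, 119, 122, 132, 139, 138, 120, 99, 79, 75, 76, 77, 97, 135, 141, 142, 137, 135, 142, 141]
S 160 229 [139, 140, 142, 139, 138, 139, 141, 142, 140, 142, 139, 141, 136, 132, 139, 135, 129, 119, 104, 95, 134, 147, 140, 141, 146, 144, 144, 140, 140]
S 290 248 [55, 75, 95, 94, 92, 91, 93, 94, 96, 92, 94, 94, 91, 108, 141, 138, 133, 130, 119, 102, 93, 135, 149, 147, 148, 145, 147, 149, 148]
```

```bash
python3 - <<'E'
from h import *
T=cam("top");S=cam("scene");W=cam("wrist")
o=np.zeros((420,800,3),np.uint8);o[:300,:400]=cv2.resize(S["pixels"],(400,300));o[:300,400:]=cv2.resize(W["pixels"],(400,300));o[300:,:200]=cv2.resize(T["pixels"][200:],(200,120));cv2.imwrite("pics/c3.png",o)
E
```

```text
(no output)
```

View pics/c3.png

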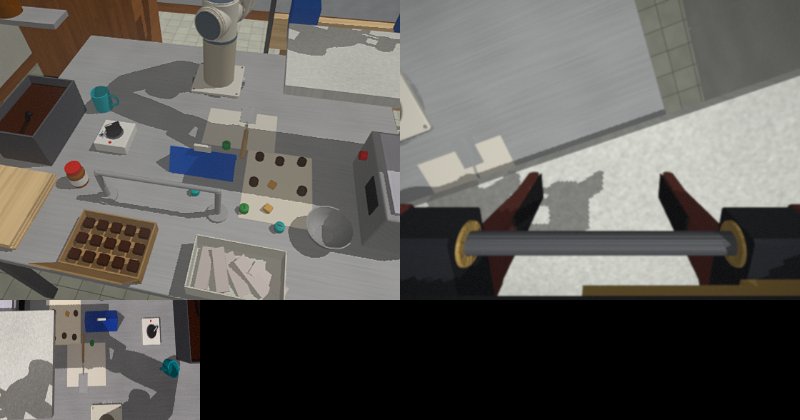

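The wrist view shows the fingers are above the slab: they went straight up through it with no force, so it doesn't obstruct the arm. Next I'll go to the knob.

Emit:
carry_out([
  [0.005,-0.032,0.04,0,0,0],
  [0.005,-0.032,0.04,0,0,0],
  [0.005,-0.032,0.04,0,0,0],
  [0.005,-0.032,0.04,0,0,0],
  [0.005,-0.032,0.04,0,0,0],
  [0.005,-0.032,0.04,0,0,0],
  [0.005,-0.032,0.04,0,0,0],
  [0.005,-0.032,0.04,0,0,0],
])

```text
t: 2.65
ee_pos: [425.2, 227.4, 446.4]
orientation: [0.239, 1.569, -0.286]
ft_force: [-0.3, -0.4, -0.3]
width: 87.8
```

Emit:
carry_out([
  [0.01,-0.032,0.04,0,0,0],
  [0.01,-0.032,0.04,0,0,0],
  [0.01,-0.055,0.014,0,0,0],
  [0.01,-0.055,0.014,0,0,0],
  [0.01,-0.055,0.014,0,0,0],
  [0.01,-0.055,0.014,0,0,0],
  [0.01,-0.055,0.014,0,0,0],
  [0.01,-0.055,0.014,0,0,0],
])

```text
t: 3.65
ee_pos: [443.1, -214.1, 361.8]
orientation: [0.237, 1.59, -0.288]
ft_force: [0.4, 0.0, 0.3]
width: 87.8
```

Emit:
carry_out([
  [0.01,-0.055,0.014,0,0,0],
  [0.01,-0.055,0.014,0,0,0],
  [0.01,-0.01,0,0,0,0],
  [0,0,0,9,0,0],
  [0,0,0,9,0,0],
  [0,0,0,9,0,0],
  [0,0,0,9,0,0],
  [0,0,0,0,0,0],
])

```text
t: 4.65
ee_pos: [420.6, -335.8, 320.1]
orientation: [0.742, 1.479, -0.8]
ft_force: [0.0, -0.1, -0.5]
width: 88.0
```

```bash
python3 - <<'E'
from h import *
o,Rm=st();print(np.round(o["qpos"],3))
T=cam("top");S=cam("scene");W=cam("wrist")
print(proj(W,(436,-327,92)),proj(W,(485,-327,45)))
cv2.imwrite("pics/w4.png",W["pixels"])
for im,pts in ((T,((290,158),(380,155.3))),(S,((160,245),(290,264.8)))): print([np.round(ray(im,u,v,140)[:2],1) for u,v in pts])
E
```

```text
t 4.65 pos [ 420.6 -335.8  320.1] F [ 0.  -0.1 -0.5] w 88.0
[[-0.058  0.83   0.554]
 [-0.01   0.555 -0.832]
 [-0.998 -0.054 -0.024]]
[-0.671  0.212  1.696 -0.046  1.273 -1.245]
[305.34685549 179.40510288] [334.32094323 192.84973712]
[array([674.6,  10.7]), array([ 678.2, -204.8])]
[array([ 678.5, -207.6]), array([673.7,  81.7])]
```

View pics/w4.png

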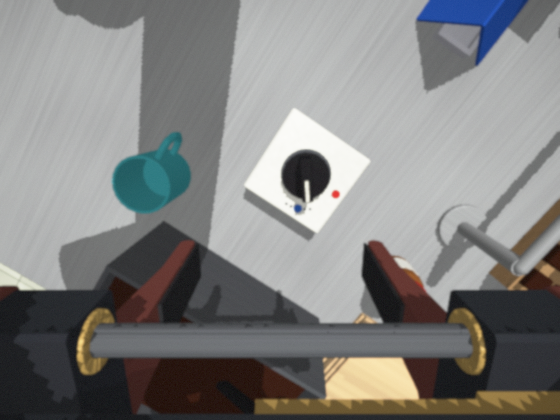

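```bash
cat >> h.py <<'E'
def down(yaw,tilt=None):
    y=np.array([np.cos(np.radians(yaw)),np.sin(np.radians(yaw)),0]);x=np.array([0,0,-1.])
    return np.c_[x,y,np.cross(x,y)]
def goal(p,Rg):
    o=ctrl.get_obs();Rm=R.from_rotvec(o["orientation"]).as_matrix()
    d=Rm.T@(np.array(p)-o["ee_pos"]);r=R.from_matrix(Rm.T@Rg).as_rotvec(degrees=True)
    print("t",round(o["t"],2),"at",np.round(o["ee_pos"],1),"F",np.round(o["ft_force"],1),"w",round(o["width"],1),"yaw",round(np.degrees(np.arctan2(Rm[1,1],Rm[0,1])),1),"| shift mm",np.round(d,1),"turn deg",np.round(r,1),"q",np.round(o["qpos"],2))
E
python3 - <<'E'
from h import *
W=cam("wrist")
a=ray(W,306,182,92);b=ray(W,308,206,92);print(a,b,"knob angle",-np.arctan2(*(b-a)[[1,0]]))
for u,v,z in((336,194,45),(298,208.5,45),(305.5,173.5,62)):print(ray(W,u,v,z))
hsv=W["pixels"];m=cv2.inRange(cv2.cvtColor(hsv,cv2.COLOR_BGR2HSV),(0,0,0),(180,255,60));m[:145]=0;m[205:]=0;m[:,:275]=0;m[:,335:]=0
print(np.argwhere(m).min(0),np.argwhere(m).max(0))
goal((436,-327,120),down(35))
E
```

```text
[ 438.79705009 -329.67000181   92.        ] [ 458.10258239 -352.97906938   92.        ] knob angle 0.879070723752341
[ 488.20176756 -327.55871746   45.        ]
[ 457.38026072 -373.86074438   45.        ]
[ 435.85425582 -325.51342196   62.        ]
[153 283] [198 328]
t 4.85 at [ 421.  -336.7  321. ] F [-0.3  0.2  0.4] w 87.8 yaw 33.8 | shift mm [199.7  28.5   4.8] turn deg [-1.3 -1.3  3. ] q [-0.67  0.21  1.69 -0.05  1.27 -1.25]
```

Emit:
carry_out([
  [0,0,0,-6,-1.3,3],
  [0.04,0.007,0.001,0,0,0],
  [0.04,0.007,0.001,0,0,0],
  [0.04,0.007,0.001,0,0,0],
  [0.04,0.007,0.001,0,0,0],
  [0.02,0,0,0,0,0],
  [0,0,0,0,0,0],
  [0,0,0,0,0,0],
])

```text
t: 5.85
ee_pos: [447.8, -321.8, 138.2]
orientation: [0.673, 1.459, -0.671]
ft_force: [-0.5, -0.5, -0.7]
width: 87.9
```

```bash
python3 - <<'E'
from h import *
goal((436,-326.5,66),down(40))
E
```

```text
t 5.85 at [ 447.8 -321.8  138.2] F [-0.5 -0.5 -0.7] w 87.9 yaw 40.7 | shift mm [ 72.1 -12.2  -4.4] turn deg [ 0.7  0.2 -0.2] q [-0.65  0.43  1.86  0.    0.85 -1.36]
```

Emit:
carry_out([
  [0.018,-0.012,-0.004,0,0,0],
  [0.018,0,0,0,0,0],
  [0.018,0,0,0,0,0],
  [0.017,0,0,0,0,0],
  [0,0,0,0,0,0],
  [0,0,0,0,0,0],
])

```text
t: 6.6
ee_pos: [439.9, -328.8, 67.5]
orientation: [0.67, 1.452, -0.671]
ft_force: [0.3, 0.1, -0.1]
width: 87.6
```

```bash
python3 - <<'E'
from h import *
goal((436,-326.5,66),down(40))
E
```

```text
t 6.6 at [ 439.9 -328.8   67.5] F [ 0.3  0.1 -0.1] w 87.6 yaw 40.7 | shift mm [ 1.4 -1.4 -4.3] turn deg [ 0.7  0.6 -0.3] q [-0.66  0.54  1.89  0.    0.7  -1.38]
```

Emit:
carry_out([
  [0,0,0,0,0,0],
  [0,0,0,0,0,0],
  [0,0,0,0,0,0],
  [0,0,0,0,0,0],
  [0,0,0,0,0,0],
  [0,0,0,0,0,0],
], grip=1)

```text
t: 7.35
ee_pos: [440.7, -329.4, 69.0]
orientation: [0.669, 1.449, -0.671]
ft_force: [-0.8, -1.1, -0.1]
width: 31.4
```

```bash
python3 - <<'E'
from h import *
goal((436,-326.5,66),down(40))
E
```

```text
t 7.35 at [ 440.7 -329.4   69. ] F [-0.8 -1.1 -0.1] w 31.4 yaw 40.7 | shift mm [ 2.9 -1.7 -5.3] turn deg [ 0.7  0.8 -0.3] q [-0.66  0.54  1.89  0.    0.7  -1.38]
```

Emit:
carry_out([
  [0.002,-0.001,-0.005,0,0,0],
  [0,0,0,0,0,0],
  [0,0,0,0,0,0],
  [0,0,0,0,0,0],
])

```text
t: 7.85
ee_pos: [435.9, -325.8, 66.5]
orientation: [0.67, 1.451, -0.671]
ft_force: [0.9, -0.3, 0.5]
width: 14.3
```

```bash
python3 - <<'E'
from h import *
goal((436,-326.5,66),down(40))
E
```

```text
t 7.85 at [ 435.9 -325.8   66.5] F [ 0.9 -0.3  0.5] w 14.3 yaw 40.7 | shift mm [ 0.5 -0.4  0.6] turn deg [ 0.7  0.7 -0.3] q [-0.67  0.53  1.91  0.    0.69 -1.38]
```

Emit:
carry_out([
  [0.005,0,0,0,0,0],
  [0.005,0,0,0,0,0],
  [0.003,0,0,0,0,0],
  [0.003,0,0,0,0,0],
])

```text
t: 8.35
ee_pos: [436.4, -326.4, 55.4]
orientation: [0.669, 1.45, -0.671]
ft_force: [-11.5, 7.8, 43.0]
width: 13.9
```

```bash
python3 - <<'E'
from h import *
goal((436,-326.5,56),down(40))
E
```

```text
t 8.35 at [ 436.4 -326.4   55.4] F [-11.5   7.8  43. ] w 13.9 yaw 40.7 | shift mm [-0.6 -0.4 -0.1] turn deg [ 0.7  0.8 -0.3] q [-0.67  0.55  1.91  0.    0.66 -1.38]
```

Emit:
carry_out([
  [0.0005,0,0,-9,0,0],
  [0.0005,0,0,-9,0,0],
  [0.0005,0,0,-9,0,0],
  [0.0005,0,0,-9,0,0],
  [0.0005,0,0,-9,0,0],
])

```text
t: 8.98
ee_pos: [435.9, -327.0, 55.8]
orientation: [0.033, 1.558, -0.045]
ft_force: [-2.1, 0.4, 10.9]
width: 13.6
```

```bash
python3 - <<'E'
from h import *
goal((436,-326.5,56),down(89))
E
```

```text
t 8.97 at [ 435.9 -327.    55.8] F [-2.1  0.4 10.9] w 13.6 yaw 87.1 | shift mm [-0.2  0.5  0.1] turn deg [-1.8  0.7  0.5] q [-0.67  0.55  1.91  0.    0.66 -2.19]
```

Emit:
carry_out([
  [0,0,0,-2.5,0,0],
  [0,0,0,0,0,0],
  [-0.005,0,0,0,0,0],
  [-0.004,0,0,0,0,0],
])

```text
t: 9.48
ee_pos: [435.8, -327.0, 65.5]
orientation: [-0.004, 1.558, -0.009]
ft_force: [-1.0, 0.5, 1.6]
width: 13.7
```

Emit:
carry_out([
  [0,0,0,0,0,0],
  [0,0,0,0,0,0],
  [0,0,0,0,0,0],
  [0,0,0,0,0,0],
  [-0.02,0,0,0,0,0],
  [-0.04,0,0,0,0,0],
  [-0.05,0,0,0,0,0],
  [-0.05,0,0,0,0,0],
], grip=0)

```text
t: 10.48
ee_pos: [431.9, -324.0, 224.1]
orientation: [0.001, 1.566, -0.004]
ft_force: [0.4, -0.5, -0.0]
width: 87.2
```

Emit:
carry_out([
  [-0.05,0,0,0,0,0],
  [-0.04,-0.02,0,0,0,0],
  [0,0,0,0,0,0],
])

```text
t: 10.85
ee_pos: [432.5, -345.0, 321.4]
orientation: [-0.004, 1.56, -0.007]
ft_force: [0.3, -1.1, 0.1]
width: 87.9
```

```bash
python3 - <<'E'
from h import *
goal((493,28,200),down(0))
T=cam("top");W=cam("wrist");print(proj(W,(436,-327,92)))
o=np.zeros((300,800,3),np.uint8);o[:,:400]=cv2.resize(W["pixels"],(400,300));o[:,400:]=cv2.resize(T["pixels"][225:285,385:465],(400,300),interpolation=cv2.INTER_CUBIC);cv2.imwrite("pics/c5.png",o)
E
```

```text
t 10.85 at [ 432.5 -345.   321.4] F [ 0.3 -1.1  0.1] w 87.9 yaw 89.9 | shift mm [119.5 373.9  58.3] turn deg [89.9  0.8 -0.2] q [-0.7   0.21  1.7   0.    1.22 -2.26]
[295.87805596 176.28721131]
```

View pics/c5.png

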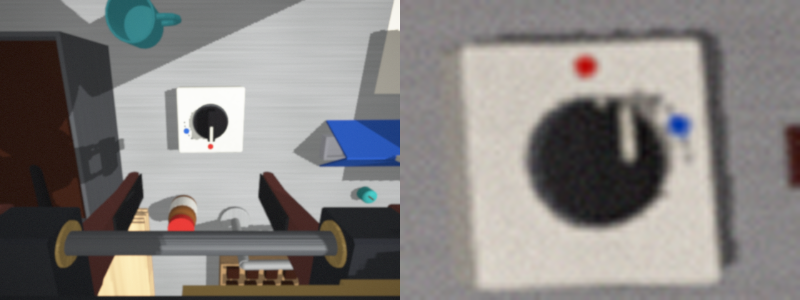

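The knob pointer sits on the red mark (wrist crop (211,146)). Next is the cover.

Emit:
carry_out([
  [0.01,0.05,0.008,0,0,0],
  [0.01,0.05,0.008,0,0,0],
  [0.01,0.05,0.008,0,0,0],
  [0.01,0.05,0.008,0,0,0],
  [0.01,0.05,0.008,0,0,0],
  [0.01,0.05,0.008,0,0,0],
  [0.01,0.05,0.008,0,0,0],
  [0.01,0.024,0.004,0,0,0],
])

```text
t: 11.95
ee_pos: [483.2, 44.9, 221.0]
orientation: [0.007, 1.588, -0.001]
ft_force: [1.3, -0.3, -0.1]
width: 87.7
```

Emit:
carry_out([
  [0,0,0,10,0,0],
  [0,0,0,10,0,0],
  [0,0,0,10,0,0],
  [0,0,0,10,0,0],
  [0,0,0,10,0,0],
  [0,0,0,10,0,0],
  [0,0,0,10,0,0],
  [0,0,0,10,0,0],
])

```text
t: 12.95
ee_pos: [468.1, 49.3, 204.2]
orientation: [1.091, 1.31, -1.146]
ft_force: [0.5, 0.2, -0.4]
width: 87.6
```

Emit:
carry_out([
  [0,0,0,8,0,0],
  [0,0,0,0,0,0],
  [0,0,0,0,0,0],
])

```text
t: 13.32
ee_pos: [463.8, 49.7, 199.8]
orientation: [1.187, 1.251, -1.26]
ft_force: [-0.2, 0.2, -0.0]
width: 88.0
```

```bash
python3 - <<'E'
from h import *
goal((493,28,140),down(0))
W=cam("wrist");print(proj(W,(493,28,116)),proj(W,(493,-2,116)),proj(W,(493,58,116)))
cv2.imwrite("pics/w6.png",W["pixels"])
E
```

```text
t 13.32 at [463.8  49.7 199.8] F [-0.2  0.2 -0. ] w 88.0 yaw -0.5 | shift mm [57.8 33.  21.5] turn deg [-0.5 -0.1  3.5] q [0.08 0.25 1.95 0.01 1.   0.08]
[323.27311942 237.53935164] [322.24231762 271.36110263] [324.37419373 201.41188177]
```

View pics/w6.png

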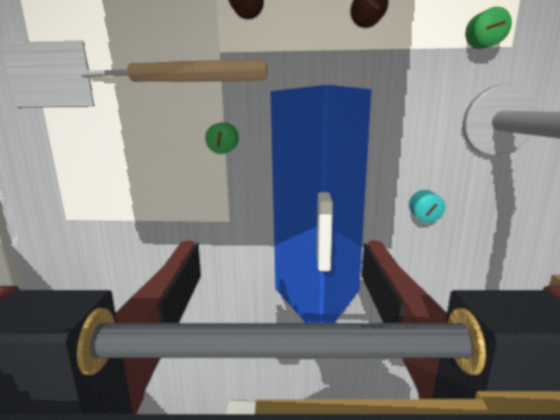

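Emit:
carry_out([
  [0.01,0.033,0.021,0,0,3.5],
  [0.02,0,0,0,0,0],
  [0.02,0,0,0,0,0],
  [0,0,0,0,0,0],
])

```text
t: 13.88
ee_pos: [496.7, 28.0, 146.1]
orientation: [1.212, 1.208, -1.209]
ft_force: [-0.1, -0.9, -0.1]
width: 88.0
```

```bash
python3 - <<'E'
from h import *
goal((493,28,94),down(0))
W=cam("wrist")
hsv=cv2.cvtColor(W["pixels"],cv2.COLOR_BGR2HSV);m=cv2.inRange(hsv,(0,0,170),(180,60,255));m[:,:255]=0;m[:,365:]=0;m[:150]=0
n,l,s,c=cv2.connectedComponentsWithStats(m);i=1+np.argmax(s[1:,4]);print(s[i]);x,y,w,h,_=s[i]
for u,v in((x+w/2,y+h/2),(x,y+h),(x+w,y)):print(ray(W,u,v,116))
E
```

```text
t 13.88 at [496.7  28.  146.1] F [-0.1 -0.9 -0.1] w 88.0 yaw -0.1 | shift mm [52.1 -3.7  0. ] turn deg [-0.1 -0.  -0.1] q [0.03 0.35 1.97 0.   0.82 0.03]
[ 318  247   47   66 1940]
[537.03634733  -2.19391214 116.        ]
[522.4009739  -27.21162507 116.        ]
[550.75432875  21.25561053 116.        ]
```

Emit:
carry_out([
  [0.02,-0.003,0,0,0,0],
  [0.02,0,0,0,0,0],
  [0.01,0,0,0,0,0],
  [0,0,0,0,0,0],
])

```text
t: 14.42
ee_pos: [497.2, 28.5, 99.3]
orientation: [1.213, 1.204, -1.201]
ft_force: [-0.1, -0.1, 0.6]
width: 87.9
```

Emit:
carry_out([
  [0,0,0,0,0,0],
  [0,0,0,0,0,0],
  [0,0,0,0,0,0],
  [0,0,0,0,0,0],
  [0,0,0,0,0,0],
  [0,0,0,0,0,0],
  [0,0,0,0,0,0],
  [0,0,0,0,0,0],
], grip=1)

```text
t: 15.42
ee_pos: [498.1, 28.5, 101.3]
orientation: [1.214, 1.202, -1.199]
ft_force: [-2.0, -0.2, 1.6]
width: 11.1
```

```bash
python3 - <<'E'
from h import *
goal((493,28,94),down(0))
E
```

```text
t 15.43 at [498.1  28.5 101.3] F [-2.  -0.2  1.6] w 11.1 yaw 0.1 | shift mm [ 7.3 -5.2  0.5] turn deg [ 0.1 -0.1 -0.6] q [0.03 0.42 1.99 0.   0.71 0.03]
```

Emit:
carry_out([
  [0,0,0,0,0,0],
  [0,0,0,0,0,0],
  [-0.01,0,0,0,0,0],
  [-0.03,0,0,0,0,0],
  [-0.035,0,0,0,0,0],
  [-0.035,0,0,0,0,0],
  [-0.035,0,0,0,0,0],
  [-0.035,0,0,0,0,0],
])

```text
t: 16.42
ee_pos: [493.7, 28.3, 286.4]
orientation: [1.211, 1.207, -1.204]
ft_force: [1.3, 0.0, -2.3]
width: 9.6
```

```bash
python3 - <<'E'
from h import *
goal((676,-77,275),down(1))
S=cam("scene");T=cam("top")
o=np.zeros((300,800,3),np.uint8);o[:,:400]=cv2.resize(S["pixels"][100:310,200:480],(400,300));o[:,400:]=cv2.resize(T["pixels"][140:290,140:340],(400,300));cv2.imwrite("pics/c7.png",o)
E
```

```text
t 16.43 at [493.7  28.3 286.4] F [ 1.3  0.  -2.3] w 9.6 yaw 0.1 | shift mm [ 12.3 182.1 105.5] turn deg [-0.9 -0.1 -0.3] q [0.03 0.15 1.85 0.   1.13 0.03]
```

View pics/c7.png

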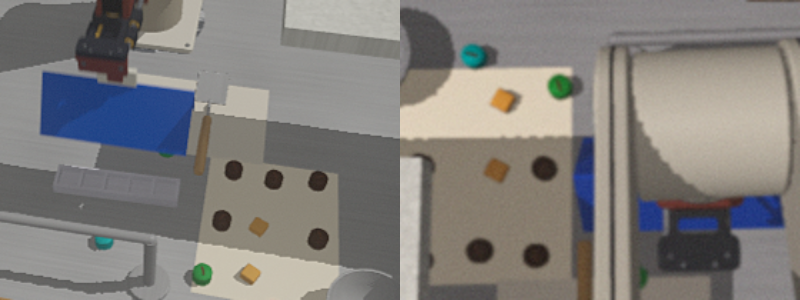

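Cover lifted level, and the empty strip is visible. Carrying it to the bar.

Emit:
carry_out([
  [0,0.023,0.013,0,0,0],
  [0,0.026,0.015,0,0,0],
  [0,0.026,0.015,0,0,0],
  [0,0.026,0.015,0,0,0],
  [0,0.026,0.015,0,0,0],
  [0,0.026,0.015,0,0,0],
  [0,0.02,0.012,-0.9,0,0],
  [0,0,0,0,0,0],
])

```text
t: 17.52
ee_pos: [669.1, -73.9, 280.7]
orientation: [1.198, 1.219, -1.194]
ft_force: [-0.8, 1.0, -1.8]
width: 10.3
```

```bash
python3 - <<'E'
from h import *
goal((676,-77,275),down(1))
E
```

```text
t 17.52 at [669.1 -73.9 280.7] F [-0.8  1.  -1.8] w 10.3 yaw 1.0 | shift mm [5.7 6.8 3.2] turn deg [ 0.  -0.1 -0.1] q [-0.13  0.44  1.46  0.    1.24 -0.15]
```

Emit:
carry_out([
  [0.01,0.007,0.003,0,0,0],
  [0.02,0,0,0,0,0],
  [0.02,0,0,0,0,0],
  [0.015,0,0,0,0,0],
  [0,0,0,0,0,0],
])

```text
t: 18.15
ee_pos: [672.0, -74.6, 207.6]
orientation: [1.195, 1.225, -1.198]
ft_force: [-0.6, 0.5, -2.5]
width: 9.6
```

```bash
python3 - <<'E'
from h import *
goal((676,-77,180),down(1))
E
```

```text
t 18.15 at [672.  -74.6 207.6] F [-0.6  0.5 -2.5] w 9.6 yaw 1.1 | shift mm [27.5  4.1  2.6] turn deg [ 0.1 -0.2  0.3] q [-0.13  0.52  1.51  0.    1.12 -0.15]
```

Emit:
carry_out([
  [0.015,0.005,0,0,0,0],
  [0.01,0.001,0,0,0,0],
  [0.004,0,0,0,0,0],
  [0,0,0,0,0,0],
])

```text
t: 18.65
ee_pos: [678.9, -74.3, 177.5]
orientation: [1.196, 1.224, -1.197]
ft_force: [-0.7, 0.8, -2.7]
width: 9.7
```

```bash
python3 - <<'E'
from h import *
goal((676,-77,173),down(1))
E
```

```text
t 18.65 at [678.9 -74.3 177.5] F [-0.7  0.8 -2.7] w 9.7 yaw 1.1 | shift mm [ 4.5 -3.   2.7] turn deg [ 0.1 -0.2  0.2] q [-0.13  0.56  1.52  0.    1.07 -0.15]
```

Still hanging free (−2.7 N). I'll lower it until it lands.

Emit:
carry_out([
  [0.003,-0.002,0,0,0,0],
  [0.002,0,0,0,0,0],
  [0.002,0,0,0,0,0],
])

```text
t: 19.02
ee_pos: [677.0, -74.5, 171.5]
orientation: [1.196, 1.223, -1.196]
ft_force: [-2.7, 0.1, 3.5]
width: 9.9
```

```bash
python3 - <<'E'
from h import *
goal((676,-77,173),down(1))
E
```

```text
t 19.02 at [677.  -74.5 171.5] F [-2.7  0.1  3.5] w 9.9 yaw 1.1 | shift mm [-1.5 -1.1  2.5] turn deg [ 0.1 -0.2  0.2] q [-0.13  0.56  1.53  0.    1.05 -0.15]
```

Emit:
carry_out([
  [0,0,0,0,0,0],
  [0,0,0,0,0,0],
  [0,0,0,0,0,0],
  [0,0,0,0,0,0],
  [0,0,0,0,0,0],
  [0,0,0,0,0,0],
  [-0.02,0,0,0,0,0],
  [-0.03,0,0,0,0,0],
], grip=0)

```text
t: 20.02
ee_pos: [676.9, -74.6, 222.7]
orientation: [1.196, 1.224, -1.197]
ft_force: [0.2, -0.3, -0.2]
width: 85.4
```

Emit:
carry_out([
  [-0.04,0,0,0,0,0],
  [-0.04,0,0,0,0,0],
  [-0.01,-0.04,0,0,0,0],
  [0,-0.05,0,0,0,0],
  [0,-0.05,0,0,0,0],
  [0,-0.05,0,0,0,0],
  [0,-0.03,-0.04,0,0,0],
])

```text
t: 20.9
ee_pos: [455.2, -40.4, 328.2]
orientation: [1.204, 1.207, -1.187]
ft_force: [0.6, 0.8, -0.2]
width: 88.0
```

```bash
python3 - <<'E'
from h import *
goal((440,28,300),down(0))
T=cam("top");S=cam("scene");W=cam("wrist")
cv2.imwrite("pics/t8.png",T["pixels"]);cv2.imwrite("pics/s8.png",S["pixels"])
o=np.zeros((560,800,3),np.uint8);o[:300,:400]=cv2.resize(S["pixels"][130:340,80:360],(400,300));o[:300,400:]=cv2.resize(T["pixels"][140:290,210:410],(400,300));o[300:,:347]=cv2.resize(W["pixels"],(347,260));o[300:,360:]=cv2.resize(S["pixels"][190:320,230:450],(440,260));cv2.imwrite("pics/c8.png",o)
for n,im,am in (("S",S,60),("T",T,60)):
    for c,s in blobs(im,(0,0,0),(25,255,75),am)[0]:
        p=ray(im,*c,17)
        if 360<p[0]<640 and 100<p[1]<450: print(n,np.round(c,1),s[2:],np.round(p[:2],1))
E
```

```text
t 20.9 at [455.2 -40.4 328.2] F [ 0.6  0.8 -0.2] w 88.0 yaw 0.9 | shift mm [ 28.  -14.4 -68.7] turn deg [ 0.9 -0.  -0.8] q [-0.12  0.04  1.88  0.    1.21 -0.13]
S [363.3 218.8] [ 12  13 131] [425.5 227.5]
S [391.2 225.3] [ 13  14 137] [433.1 300.2]
S [422.2 226.5] [ 13  14 141] [422.  378.4]
S [354.8 254.1] [ 13  15 152] [539.4 217.2]
S [422.4 266.9] [ 14  15 163] [544.9 380.5]
T [211.7 223.9] [ 12  12 113] [533.6 216. ]
T [179.3 264.9] [ 14  11 116] [427.5 299.4]
T [207.5 267.4] [ 13  12 112] [419.8 226.1]
```

View pics/c8.png

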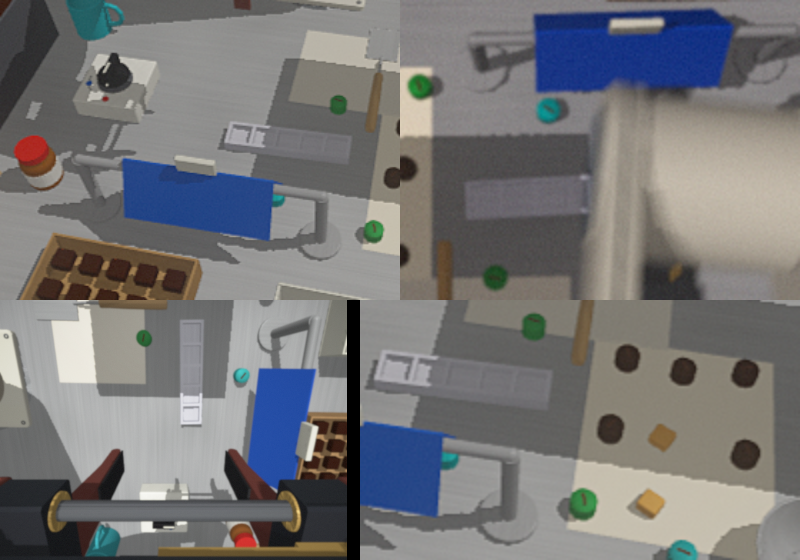

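The cover hangs centred astride the bar. The strip is empty and the five bonbons haven't moved. Now moving over the bonbons for a low wrist view.

Emit:
carry_out([
  [0.01,-0.002,-0.04,0.9,0,-0.8],
  [0.02,-0.002,-0.04,0,0,0],
  [0.02,-0.002,-0.04,0,0,0],
  [0.02,-0.002,-0.04,0,0,0],
  [0.02,-0.002,-0.04,0,0,0],
  [0.02,-0.002,-0.03,0,0,0],
  [0.02,0,-0.02,0,0,0],
  [0,0,0,0,0,0],
])

```text
t: 22.05
ee_pos: [455.7, 218.6, 202.9]
orientation: [1.216, 1.198, -1.192]
ft_force: [0.9, -0.2, 1.0]
width: 87.6
```

```bash
python3 - <<'E'
from h import *
goal((422.6,226.8,60),down(0))
W=cam("wrist")
cv2.imwrite("pics/w9.png",W["pixels"])
for c,s in blobs(W,(0,0,0),(25,255,75),60)[0]:
    p=ray(W,*c,22)
    if c[1]<330: print(np.round(c,1),s,np.round(p[:2],1))
E
```

```text
t 22.05 at [455.7 218.6 202.9] F [ 0.9 -0.2  1. ] w 87.6 yaw 0.2 | shift mm [142.3 -35.8  -8.1] turn deg [ 0.2 -0.1 -1.1] q [ 0.43  0.27  1.92 -0.01  0.94  0.43]
[236.6  16.9] [ 220    0   34   37 1014] [418.3 376.6]
[366.7  16.4] [ 349    0   37   36 1049] [539.4 377.9]
[250.5 103. ] [236  88  30  31 746] [429.4 300.5]
[245.3 174.1] [231 159  29  31 688] [422.2 228.7]
[349.8 182.9] [335 168  31  31 708] [533.7 219.1]
[415.7 297.3] [ 365  241  123  135 2590] [622.1  78.5]
[146.2 297.2] [  75  242  124  135 2615] [301.7  81.5]
[  6.5 291.6] [  0 287  19  14 157] [141.9  90.4]
[551.7 291.8] [541 287  19  12  85] [786.5  84.6]
```

View pics/w9.png

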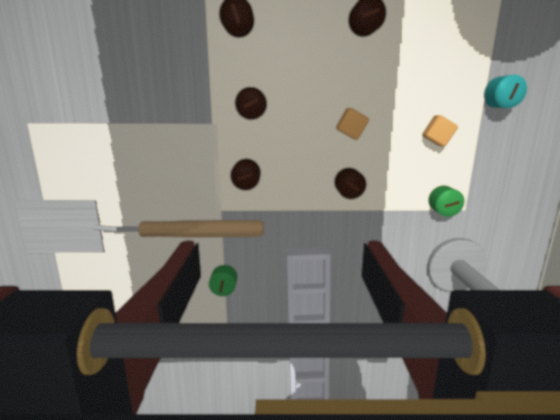

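Emit:
carry_out([
  [0.02,-0.033,-0.009,0,0,-1.1],
  [0.035,0,0,0,0,0],
  [0.035,0,0,0,0,0],
  [0.035,0,0,0,0,0],
  [0.02,0,0,0,0,0],
  [0,0,0,0,0,0],
])

```text
t: 22.85
ee_pos: [433.7, 226.0, 62.5]
orientation: [1.223, 1.203, -1.196]
ft_force: [0.6, 1.2, 0.2]
width: 88.2
```

```bash
python3 - <<'E'
from h import *
goal((422.3,228,14),down(0))
W=cam("wrist")
for c,s in blobs(W,(0,0,0),(25,255,75),60)[0]:
    p=ray(W,*c,22)
    if c[1]<330: print(np.round(c,1),s,np.round(p[:2],1))
W=cv2.imread("pics/w9.png");S=cv2.imread("pics/s8.png")
o=np.zeros((600,800,3),np.uint8);o[:300]=cv2.resize(S[205:265,232:337],(800,300),fx=0,fy=0,interpolation=cv2.INTER_CUBIC)[:300];o[300:,:600]=cv2.resize(W[240:330,220:400],(600,300),interpolation=cv2.INTER_CUBIC);cv2.imwrite("pics/c10.png",o)
E
```

```text
t 22.85 at [433.7 226.   62.5] F [0.6 1.2 0.2] w 88.2 yaw -0.1 | shift mm [ 48.3 -12.1  -1.6] turn deg [-0.1 -0.4 -0.9] q [0.46 0.49 2.03 0.   0.61 0.46]
[250.5   1.8] [237   0  28   6 110] [418.7 359.6]
[270.6 114. ] [ 245   88   52   53 2135] [429.  300.8]
[260.7 225.8] [ 238  200   46   52 1885] [421.8 230.3]
[425.  237.7] [ 398  213   55   51 2082] [531.2 221. ]
[145.6 297.2] [  75  242  124  135 2666] [340.7 178.2]
[415.4 297.1] [ 364  242  124  135 2624] [529.8 176. ]
[  6.5 291.5] [  0 287  20  14 152] [246.3 183.8]
[553.  290.4] [541 286  19  13 136] [627.2 180.2]
[185.9 304.4] [179 290  15  31  67] [368.1 172.1]
```

View pics/c10.png

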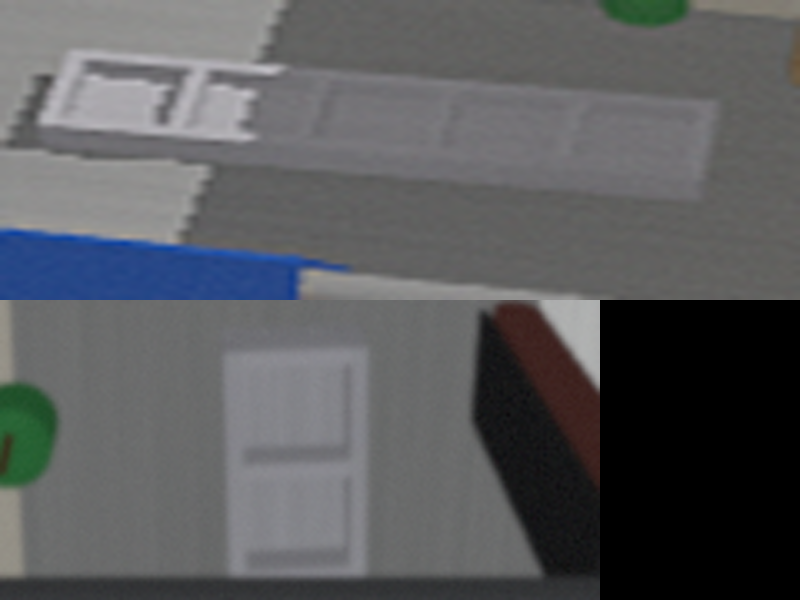

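Emit:
carry_out([
  [0.015,-0.012,-0.0025,0,0,-0.9],
  [0.015,0,0,0,0,0],
  [0.012,0,0,0,0,0],
  [0.003,0,0,0,0,0],
  [0,0,0,0,0,0],
])

```text
t: 23.52
ee_pos: [423.8, 230.0, 17.5]
orientation: [1.22, 1.213, -1.203]
ft_force: [-0.6, -0.6, 0.2]
width: 88.0
```

```bash
python3 - <<'E'
from h import *
goal((422,228.5,13.5),down(0))
import pickle
S=cam("scene")
for u,v in((240.5,215),(326.2,224.6),(237.2,230)):print(ray(S,u,v,20))
W=cam("wrist");print(cv2.Rodrigues(W["rvec"])[0].T@-W["tvec"])
E
```

```text
t 23.52 at [423.8 230.   17.5] F [-0.6 -0.6  0.2] w 88.0 yaw -0.1 | shift mm [ 4.  -1.9  1.5] turn deg [-0.1 -0.6 -0.2] q [0.47 0.57 2.05 0.02 0.51 0.46]
[476.1667455  -92.05839538  20.        ]
[464.88324487 134.89931064  20.        ]
[525.22221662 -87.51471443  20.        ]
[423.88740673 307.6629569  180.61000153]
```

Emit:
carry_out([
  [0.0045,-0.002,0.0015,0,0,0],
  [0,0,0,0,0,0],
])

```text
t: 23.88
ee_pos: [422.2, 228.7, 13.5]
orientation: [1.221, 1.213, -1.202]
ft_force: [0.4, -0.1, -0.3]
width: 87.9
```

Emit:
carry_out([
  [0.0005,0,0,0,0,0],
  [0,0,0,0,0,0],
  [0.0005,0,0,0,0,0],
  [0,0,0,0,0,0],
  [0,0,0,0,0,0],
  [0,0,0,0,0,0],
  [0,0,0,0,0,0],
], grip=1)

```text
t: 24.75
ee_pos: [422.5, 228.8, 12.8]
orientation: [1.222, 1.212, -1.201]
ft_force: [0.3, -0.4, 0.3]
width: 31.1
```

```bash
python3 - <<'E'
from h import *
goal((422,228.5,13.5),down(0))
E
```

```text
t 24.75 at [422.5 228.8  12.8] F [ 0.3 -0.4  0.3] w 31.1 yaw -0.1 | shift mm [-0.7 -0.5  0.3] turn deg [-0.1 -0.7 -0.3] q [0.47 0.58 2.05 0.02 0.5  0.45]
```

Emit:
carry_out([
  [-0.02,0,0,0,0,0],
  [-0.035,0,0,0,0,0],
  [-0.035,0,0,0,0,0],
  [-0.035,0.01,0.04,0,0,0],
  [-0.01,0.015,0.05,0,0,0],
  [0,0.015,0.05,0,0,0],
  [0,0.015,0.05,0,0,0],
  [0,0.015,0.05,0,0,0],
])

```text
t: 25.75
ee_pos: [493.7, -16.9, 150.9]
orientation: [1.217, 1.213, -1.194]
ft_force: [1.3, 0.1, 0.1]
width: 31.1
```

Emit:
carry_out([
  [0,0,0.045,0,0,0],
  [0,0,0.03,0,0,0],
  [0,0,0,0,0,0],
])

```text
t: 26.12
ee_pos: [494.8, -97.5, 150.2]
orientation: [1.221, 1.209, -1.197]
ft_force: [0.2, 0.1, -0.5]
width: 30.6
```

```bash
python3 - <<'E'
from h import *
goal((495,22,60),down(0))
W=cam("wrist");np.savez("w11.npz",**W);P=W["pixels"]
print(proj(W,(495,22,20)),proj(W,(470,135,20)),proj(W,(520,135,20)),proj(W,(470,-91,20)))
cv2.imwrite("pics/w11.png",cv2.resize(P[:300,140:440],(600,600),interpolation=cv2.INTER_CUBIC))
E
```

```text
t 26.12 at [494.8 -97.5 150.2] F [ 0.2  0.1 -0.5] w 30.6 yaw 0.0 | shift mm [  91.3   -0.7 -118.6] turn deg [ 0.  -0.6 -0.6] q [-0.23  0.35  1.95  0.02  0.83 -0.24]
[278.62143032  55.90524964] [ 243.67883297 -114.34642536] [ 312.88587838 -113.87335911] [251.50964303 190.24278568]
```

View pics/w11.png

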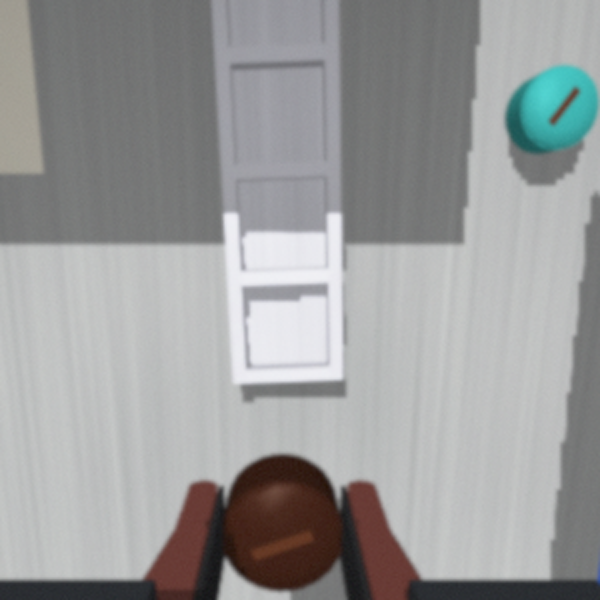

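```bash
python3 - <<'E'
from h import *
W=dict(np.load("w11.npz"))
f=lambda u,v,z=20:np.round(ray(W,140+u/2,v/2,z)[:2],1)
print("near corners",f(235,383),f(343,378))
print("edges L",f(218,60),f(224,212),"R",f(341,60),f(342.5,212))
print("walls L/R",f(235,280),f(335,277),"|",f(228,172),f(334,169),"|",f(222,57),f(332,55))
E
```

```text
near corners [475.4 -92.2] [524.9 -90. ]
edges L [471.3  41.1] [472.3 -17.3] R [520.6  41.2] [522.8 -17.3]
walls L/R [476.4 -45.8] [520.2 -44.5] | [474.3  -1.2] [518.7  -0. ] | [472.9  42.2] [517.  43.]
```

```bash
python3 - <<'E'
from h import *
W=dict(np.load("w11.npz"))
g=lambda p:np.round((proj(W,p)-[140,0])*2,0)
x,y=494.8,-97.5
print("top face y+-16 at z157:",g((x,y-16,157)),g((x,y+16,157)),"bottom +y edge z137",g((x,y+16,137)),"left/right",g((x-16,y,157)),g((x+16,y,157)))
goal((499.3,-66.8,60),down(2))
E
```

```text
top face y+-16 at z157: [280. 583.] [280. 472.] bottom +y edge z137 [279. 445.] left/right [218. 529.] [341. 529.]
t 26.18 at [494.6 -96.5 150.1] F [ 0.1  0.  -0.9] w 30.7 yaw 0.1 | shift mm [ 90.4   3.9 -28.8] turn deg [-1.9 -0.6 -0.6] q [-0.22  0.35  1.95  0.02  0.83 -0.24]
```

Emit:
carry_out([
  [0.02,0.003,-0.031,-1.9,-0.6,-0.6],
  [0.035,0,0,0,0,0],
  [0.035,0,0,0,0,0],
  [0,0,0,0,0,0],
])

```text
t: 26.68
ee_pos: [498.2, -59.8, 59.3]
orientation: [1.181, 1.227, -1.18]
ft_force: [0.2, -0.9, 0.4]
width: 31.0
```

```bash
python3 - <<'E'
from h import *
goal((498.3,-64.4,22.5),down(2))
E
```

```text
t 26.68 at [498.2 -59.8  59.3] F [ 0.2 -0.9  0.4] w 31.0 yaw 2.2 | shift mm [36.8 -0.1  4.6] turn deg [ 0.2  0.  -0. ] q [-0.14  0.51  1.99  0.    0.64 -0.18]
```

Emit:
carry_out([
  [0.012,0,0.0045,0,0,0],
  [0.009,0,0,0,0,0],
  [0,0,0,0,0,0],
])

```text
t: 27.05
ee_pos: [500.0, -63.7, 39.5]
orientation: [1.181, 1.224, -1.177]
ft_force: [-0.4, 0.0, -0.0]
width: 31.3
```

```bash
python3 - <<'E'
from h import *
goal((498.3,-64.4,22.5),down(2))
E
```

```text
t 27.05 at [500.  -63.7  39.5] F [-0.4  0.  -0. ] w 31.3 yaw 2.3 | shift mm [16.9 -1.8  0.6] turn deg [ 0.3  0.  -0.2] q [-0.15  0.55  1.99  0.    0.6  -0.19]
```

Emit:
carry_out([
  [0.006,-0.002,0.001,0,0,0],
  [0.006,0,0,0,0,0],
  [0.004,0,0,0,0,0],
  [0,0,0,0,0,0],
])

```text
t: 27.55
ee_pos: [498.7, -65.3, 23.4]
orientation: [1.182, 1.222, -1.176]
ft_force: [-0.9, -0.4, -0.4]
width: 30.7
```

```bash
python3 - <<'E'
from h import *
goal((498.3,-64.4,22),down(2))
E
```

```text
t 27.55 at [498.7 -65.3  23.4] F [-0.9 -0.4 -0.4] w 30.7 yaw 2.3 | shift mm [ 1.4 -0.4 -0.9] turn deg [ 0.3  0.1 -0.3] q [-0.15  0.58  2.    0.    0.56 -0.19]
```

Emit:
carry_out([
  [0.0015,0,0,0,0,0],
  [0,0,0,0,0,0],
])

```text
t: 27.8
ee_pos: [498.8, -65.3, 21.8]
orientation: [1.182, 1.222, -1.176]
ft_force: [-0.0, 0.4, -0.2]
width: 31.3
```

Emit:
carry_out([
  [0,0,0,0,0,0],
  [0,0,0,0,0,0],
  [0,0,0,0,0,0],
  [-0.02,0,0,0,0,0],
  [-0.04,0,0,0,0,0],
  [-0.04,0,0,0,0,0],
  [-0.03,-0.01,-0.05,0,0,0],
  [0,-0.01,-0.05,0,0,0],
], grip=0)

```text
t: 28.8
ee_pos: [475.3, 33.9, 156.0]
orientation: [1.188, 1.219, -1.179]
ft_force: [0.4, 0.5, 0.0]
width: 87.8
```

Emit:
carry_out([
  [0,-0.01,-0.05,0,0,0],
  [0,-0.01,-0.05,0,0,0],
  [0,-0.01,-0.05,0,0,0],
  [0,-0.01,-0.05,0,0,0],
  [0.01,-0.01,-0.04,0,0,0],
  [0,0,0,0,0,0],
])

```text
t: 29.55
ee_pos: [415.1, 282.3, 147.6]
orientation: [1.19, 1.218, -1.172]
ft_force: [-0.6, -0.7, 0.1]
width: 88.1
```

```bash
cat >> h.py <<'E'
def bon(z=22,n="wrist"):
    W=cam(n)
    for c,s in blobs(W,(0,0,0),(25,255,75),60)[0]:
        p=ray(W,*c,z)
        if c[1]<260 and 15<s[2]<100 and 15<s[3]<100: print("dark",np.round(c,1),s[2:],np.round(p[:2],1))
    return W
E
python3 - <<'E'
from h import *
goal((430,299.5,50),down(0))
bon()
E
```

```text
t 29.55 at [415.1 282.3 147.6] F [-0.6 -0.7  0.1] w 88.1 yaw 2.1 | shift mm [ 97.8  14.2 -16.5] turn deg [ 2.1 -0.1 -0.8] q [ 0.58  0.35  1.96 -0.01  0.82  0.55]
dark [284.6  83.7] [  36   39 1119] [417.1 379.1]
dark [429.5  87.9] [  45   38 1394] [537.3 380.2]
dark [293.9 176.1] [ 34  37 966] [428.4 302.2]
```

Emit:
carry_out([
  [0.02,0.013,-0.016,2,0,-0.8],
  [0.035,0,0,0,0,0],
  [0.035,0,0,0,0,0],
  [0.02,0,0,0,0,0],
  [0,0,0,0,0,0],
])

```text
t: 30.22
ee_pos: [431.9, 293.6, 37.1]
orientation: [1.216, 1.207, -1.211]
ft_force: [0.3, 0.6, 0.1]
width: 88.0
```

```bash
python3 - <<'E'
from h import *
goal((429.5,299.4,13),down(0))
E
```

```text
t 30.23 at [431.9 293.6  37.1] F [0.3 0.6 0.1] w 88.0 yaw -0.3 | shift mm [24.2 -2.5 -5.8] turn deg [-0.3 -0.1 -0.1] q [0.57 0.57 1.95 0.   0.62 0.58]
```

Emit:
carry_out([
  [0.012,-0.0025,-0.006,0,0,0],
  [0.008,0,0,0,0,0],
  [0.004,0,0,0,0,0],
  [0,0,0,0,0,0],
])

```text
t: 30.72
ee_pos: [431.1, 299.8, 14.0]
orientation: [1.22, 1.205, -1.209]
ft_force: [0.1, -0.2, -0.1]
width: 88.1
```

```bash
python3 - <<'E'
from h import *
goal((429.5,299.4,13),down(0))
E
```

```text
t 30.73 at [431.1 299.8  14. ] F [ 0.1 -0.2 -0.1] w 88.1 yaw -0.4 | shift mm [ 1.  -1.6  0.4] turn deg [-0.4 -0.3 -0.3] q [0.58 0.61 1.95 0.   0.57 0.59]
```

Emit:
carry_out([
  [0.001,-0.001,0,0,0,0],
  [0,0,0,0,0,0],
  [0,0,0,0,0,0],
  [0,0,0,0,0,0],
  [0,0,0,0,0,0],
  [0,0,0,0,0,0],
  [0,0,0,0,0,0],
], grip=1)

```text
t: 31.6
ee_pos: [430.5, 300.3, 13.8]
orientation: [1.221, 1.205, -1.207]
ft_force: [0.2, -0.2, 0.2]
width: 30.7
```

Emit:
carry_out([
  [-0.02,0,0,0,0,0],
  [-0.04,0,0,0,0,0],
  [-0.03,0.005,0.03,0,0,0],
  [0,0.012,0.055,0,0,0],
  [0,0.012,0.055,0,0,0],
  [0,0.012,0.055,0,0,0],
  [0,0.012,0.055,0,0,0],
  [0,0.01,0.05,0,0,0],
])

```text
t: 32.6
ee_pos: [494.3, -5.8, 106.4]
orientation: [1.218, 1.206, -1.198]
ft_force: [0.5, 1.3, -0.0]
width: 30.8
```

```bash
cat >> h.py <<'E'
POC={"A":(499.3,-66.8),"B":(497.7,-22.8),"C":(496.2,21.2),"D":(494.7,65.2),"E":(493.1,109.1)}
def held():
    # held bonbon: dark columns/rows near the tool, against the projected nominal place
    W=cam("wrist");o=ctrl.get_obs();Rm=R.from_rotvec(o["orientation"]).as_matrix();t=np.array(o["ee_pos"])
    hsv=cv2.cvtColor(W["pixels"],cv2.COLOR_BGR2HSV);m=cv2.inRange(hsv,(0,60,0),(20,255,110))
    q=lambda lat,h:proj(W,t-Rm[:,0]*h+Rm[:,2]*lat)
    m[:,:262]=0;m[:,300:]=0
    rows=np.where(m[200:300].mean(1)>100)[0]+200
    print("rows seen",rows.min(),rows.max(),"nominal",np.round(q(-16,-13)[1],1),np.round(q(16,7)[1],1),"px/mm",round((q(16,7)-q(15,7))[1],2))
E
python3 - <<'E'
from h import *
goal((*POC["B"],22.5),down(2));held()
E
```

```text
t 32.6 at [494.3  -5.8 106.4] F [ 0.5  1.3 -0. ] w 30.8 yaw 0.0 | shift mm [83.8  2.5 17.5] turn deg [-2.  -0.3 -0.6] q [-0.04  0.41  2.    0.01  0.72 -0.05]Traceback (most recent call last):
  File "<stdin>", line 2, in <module>
  File "h.py", line 40, in held
    print("rows seen",rows.min(),rows.max(),"nominal",np.round(q(-16,-13)[1],1),np.round(q(16,7)[1],1),"px/mm",round((q(16,7)-q(15,7))[1],2))
                      ~~~~~~~~^^
    return umr_minimum(a, axis, None, out, keepdims, initial, where)
ValueError: zero-size array to reduction operation minimum which has no identity
```

```bash
sed -i 's/m\[:,:262\]=0;m\[:,300:\]=0/m=m[:,262:300]/; s/mean(1)>100/mean(1)>120/' h.py; python3 - <<'E'
from h import *
held()
E
```

```text
rows seen 226 292 nominal 218.6 287.7 px/mm 1.66
```

Emit:
carry_out([
  [0.02,0.003,0.015,-2,0,-0.6],
  [0.025,0,0,0,0,0],
  [0.015,0,0,0,0,0],
  [0,0,0,0,0,0],
])

```text
t: 33.2
ee_pos: [498.6, -22.6, 45.2]
orientation: [1.191, 1.226, -1.183]
ft_force: [0.1, -0.2, 0.4]
width: 31.1
```

```bash
python3 - <<'E'
from h import *
goal((497.2,-20.4,23.5),down(2))
E
```

```text
t 33.2 at [498.6 -22.6  45.2] F [ 0.1 -0.2  0.4] w 31.1 yaw 1.7 | shift mm [21.7 -1.4 -2.1] turn deg [-0.3 -0.3 -0.1] q [-0.07  0.53  2.    0.01  0.6  -0.11]
```

Emit:
carry_out([
  [0.008,-0.0015,-0.002,0,0,0],
  [0.007,0,0,0,0,0],
  [0.005,0,0,0,0,0],
  [0.001,0,0,0,0,0],
  [0,0,0,0,0,0],
])

```text
t: 33.83
ee_pos: [498.0, -19.5, 24.3]
orientation: [1.191, 1.225, -1.18]
ft_force: [0.5, 0.5, -1.1]
width: 30.8
```

```bash
python3 - <<'E'
from h import *
goal((497.2,-20.4,22.5),down(2))
E
```

```text
t 33.83 at [498.  -19.5  24.3] F [ 0.5  0.5 -1.1] w 30.8 yaw 1.8 | shift mm [ 1.8 -0.8  0.9] turn deg [-0.2 -0.3 -0.2] q [-0.07  0.57  2.01  0.01  0.56 -0.11]
```

Emit:
carry_out([
  [0.0015,-0.0005,0.001,0,0,0],
  [0,0,0,0,0,0],
])

```text
t: 34.08
ee_pos: [497.7, -20.6, 23.0]
orientation: [1.192, 1.224, -1.18]
ft_force: [-0.3, 0.5, -1.6]
width: 30.7
```

Emit:
carry_out([
  [0,0,0,0,0,0],
  [0,0,0,0,0,0],
  [0,0,0,0,0,0],
  [-0.02,0,0,0,0,0],
  [-0.04,0,0,0,0,0],
  [-0.04,0,0,0,0,0],
  [0,0.01,-0.05,0,0,0],
  [0,0.01,-0.05,0,0,0],
], grip=0)

```text
t: 35.08
ee_pos: [514.7, 78.9, 127.2]
orientation: [1.197, 1.221, -1.184]
ft_force: [-0.2, -0.6, -0.5]
width: 87.9
```

Emit:
carry_out([
  [0,0.01,-0.05,0,0,0],
  [0,0.01,-0.045,0,0,0],
  [0,0,0,2,0,0],
  [0,0,0,0,0,0],
])

```text
t: 35.58
ee_pos: [533.3, 181.1, 128.6]
orientation: [1.222, 1.205, -1.205]
ft_force: [0.5, -0.5, 1.2]
width: 87.9
```

```bash
python3 - <<'E'
from h import *
goal((534.5,216.5,13),down(0));bon();bon(20,"scene")
E
```

```text
t 35.58 at [533.3 181.1 128.6] F [ 0.5 -0.5  1.2] w 87.9 yaw -0.4 | shift mm [ 1.159e+02  1.000e-01 -3.460e+01] turn deg [-0.4 -0.4 -0.4] q [0.3  0.46 1.84 0.01 0.84 0.31]
dark [281.7 160.2] [  37   39 1118] [535.7 218.2]
dark [ 43.7 152.1] [  95   76 3787] [ 355.2 -739.6]
dark [350.4 182.5] [ 37  29 292] [306.8 180.1]
dark [ 32.4 211.5] [  77   44 1644] [ 570.  -646.2]
dark [343.2 228.3] [ 33  23 264] [468.3 179.4]
```

Emit:
carry_out([
  [0.025,0.001,-0.035,0,0,-0.4],
  [0.03,0,0,0,0,0],
  [0.03,0,0,0,0,0],
  [0.01,0,0,0,0,0],
  [0,0,0,0,0,0],
])

```text
t: 36.3
ee_pos: [536.7, 214.1, 33.0]
orientation: [1.223, 1.208, -1.211]
ft_force: [-0.9, 0.3, -0.5]
width: 88.0
```

```bash
python3 - <<'E'
from h import *
goal((535.5,216,13),down(0))
E
```

```text
t 36.3 at [536.7 214.1  33. ] F [-0.9  0.3 -0.5] w 88.0 yaw -0.6 | shift mm [20.  -1.2 -1.8] turn deg [-0.6 -0.4 -0.2] q [0.36 0.63 1.83 0.01 0.68 0.36]
```

Emit:
carry_out([
  [0.01,-0.001,-0.002,0,0,0],
  [0.008,0,0,0,0,0],
  [0.003,0,0,0,0,0],
  [0,0,0,0,0,0],
])

```text
t: 36.8
ee_pos: [537.4, 216.5, 13.1]
orientation: [1.226, 1.206, -1.208]
ft_force: [-0.8, 0.4, 0.6]
width: 87.9
```

Emit:
carry_out([
  [0,0,0,0,0,0],
  [0,0,0,0,0,0],
  [0,0,0,0,0,0],
  [0,0,0,0,0,0],
  [0,0,0,0,0,0],
  [0,0,0,0,0,0],
  [0,0,0,0,0,0],
], grip=1)

```text
t: 37.67
ee_pos: [537.8, 216.7, 13.9]
orientation: [1.227, 1.205, -1.207]
ft_force: [1.3, 0.1, 0.4]
width: 30.6
```

```bash
python3 - <<'E'
from h import *
goal((*POC["C"],100),down(2))
E
```

```text
t 37.67 at [537.8 216.7  13.9] F [1.3 0.1 0.4] w 30.6 yaw -0.6 | shift mm [-88.2 -38.9 195.1] turn deg [-2.6 -0.5 -0.5] q [0.36 0.66 1.83 0.01 0.64 0.36]
```

Emit:
carry_out([
  [-0.02,0,0,0,0,0],
  [-0.035,0,0,0,0,0],
  [-0.03,-0.007,0.035,0,0,0],
  [0,-0.01,0.05,0,0,0],
  [0,-0.01,0.05,0,0,0],
  [0,-0.01,0.045,-2.6,0,-0.5],
  [0,0,0,0,0,0],
])

```text
t: 38.55
ee_pos: [500.4, 32.5, 108.0]
orientation: [1.192, 1.228, -1.17]
ft_force: [0.5, -0.5, 0.1]
width: 30.9
```

```bash
python3 - <<'E'
from h import *
goal((*POC["C"],23.5),down(2));held()
E
```

```text
t 38.55 at [500.4  32.5 108. ] F [ 0.5 -0.5  0.1] w 30.9 yaw 2.2 | shift mm [84.3 -5.4 11.9] turn deg [ 0.2 -0.5 -0.5] q [ 0.04  0.42  1.98  0.01  0.73 -0.01]
rows seen 226 289 nominal 220.9 290.0 px/mm 1.66
```

Emit:
carry_out([
  [0.02,-0.005,0.011,0,-0.5,-0.5],
  [0.025,0,0,0,0,0],
  [0.015,0,0,0,0,0],
  [0,0,0,0,0,0],
])

```text
t: 39.1
ee_pos: [497.3, 24.3, 44.9]
orientation: [1.178, 1.228, -1.177]
ft_force: [0.1, 0.9, 0.0]
width: 30.6
```

```bash
python3 - <<'E'
from h import *
goal((496,22.4,23.5),down(2))
E
```

```text
t 39.1 at [497.3  24.3  44.9] F [0.1 0.9 0. ] w 30.6 yaw 2.4 | shift mm [21.4 -1.4  1.8] turn deg [ 0.4  0.  -0.1] q [ 0.03  0.53  2.01 -0.    0.6  -0.02]
```

Emit:
carry_out([
  [0.008,-0.0015,0.002,0,0,0],
  [0.007,0,0,0,0,0],
  [0.005,0,0,0,0,0],
  [0.001,0,0,0,0,0],
  [0,0,0,0,0,0],
])

```text
t: 39.72
ee_pos: [496.7, 22.6, 23.3]
orientation: [1.179, 1.227, -1.175]
ft_force: [-0.1, 0.2, -0.8]
width: 30.8
```

```bash
python3 - <<'E'
from h import *
goal((496,22.4,22.5),down(2))
E
```

```text
t 39.73 at [496.7  22.6  23.3] F [-0.1  0.2 -0.8] w 30.8 yaw 2.5 | shift mm [ 0.8 -0.7  0.2] turn deg [ 0.5  0.  -0.2] q [ 0.02  0.57  2.01 -0.    0.55 -0.02]
```

Emit:
carry_out([
  [0,0,0,0,0,0],
  [0,0,0,0,0,0],
  [0,0,0,0,0,0],
  [-0.02,0,0,0,0,0],
  [-0.04,0,0,0,0,0],
  [-0.04,0,0,0,0,0],
  [0,0.01,-0.055,0,0,0],
  [0,0.01,-0.055,0,0,0],
], grip=0)

```text
t: 40.72
ee_pos: [512.7, 132.8, 127.7]
orientation: [1.185, 1.223, -1.179]
ft_force: [1.2, 0.0, 0.3]
width: 87.9
```

Emit:
carry_out([
  [0,0.01,-0.055,0,0,0],
  [0,0.01,-0.055,0,0,0],
  [0,0.01,-0.055,2,0,0],
  [0,0.007,-0.04,0,0,0],
  [0,0,0,0,0,0],
])

```text
t: 41.35
ee_pos: [544.4, 349.2, 129.2]
orientation: [1.212, 1.206, -1.199]
ft_force: [-0.8, -0.2, -0.5]
width: 87.6
```

```bash
python3 - <<'E'
from h import *
goal((539,378.5,13),down(0));bon();bon(20,"scene")
E
```

```text
t 41.35 at [544.4 349.2 129.2] F [-0.8 -0.2 -0.5] w 87.6 yaw 0.2 | shift mm [116.2  -6.2 -29.1] turn deg [ 0.2 -0.1 -0.5] q [ 0.55  0.56  1.64 -0.    0.93  0.55]
dark [134.5 135.4] [  46   40 1469] [428.7 405.4]
dark [275.4 164.7] [  36   38 1102] [541.4 382. ]
dark [ 43.7 151.6] [  94   84 3842] [ 353.  -740.9]
dark [422.4 193.9] [ 21  36 210] [312.3 376.9]
dark [ 32.6 211.4] [  80   45 1621] [ 569.7 -645.8]
dark [440.6 200.8] [ 22  19 121] [327.8 425.2]
dark [425.9 243.7] [ 37  30 224] [477.1 387.5]
```

Bonbon c has been knocked from about (418,377) to about (429,405); I'll take it last. Picking e now.

Emit:
carry_out([
  [0.025,-0.003,-0.031,0,0,-0.5],
  [0.03,0,0,0,0,0],
  [0.03,0,0,0,0,0],
  [0.01,0,0,0,0,0],
  [0,0,0,0,0,0],
])

```text
t: 42.08
ee_pos: [541.1, 370.5, 32.8]
orientation: [1.21, 1.208, -1.216]
ft_force: [0.1, 0.2, 0.8]
width: 87.6
```

```bash
python3 - <<'E'
from h import *
goal((541.2,380,13),down(0))
E
```

```text
t 42.08 at [541.1 370.5  32.8] F [0.1 0.2 0.8] w 87.6 yaw -0.3 | shift mm [19.8  0.2 -9.5] turn deg [-0.3  0.1  0.2] q [0.58 0.71 1.64 0.   0.79 0.59]
```

Emit:
carry_out([
  [0.01,0,-0.0095,0,0,0],
  [0.008,0,0,0,0,0],
  [0.003,0,0,0,0,0],
  [0,0,0,0,0,0],
])

```text
t: 42.58
ee_pos: [542.7, 381.1, 13.3]
orientation: [1.214, 1.207, -1.213]
ft_force: [0.5, -0.2, 0.8]
width: 87.8
```

```bash
python3 - <<'E'
from h import *
goal((541.2,380,13),down(0))
E
```

```text
t 42.58 at [542.7 381.1  13.3] F [ 0.5 -0.2  0.8] w 87.8 yaw -0.3 | shift mm [ 0.3 -1.5  1.1] turn deg [-0.3 -0.1  0. ] q [0.59 0.75 1.63 0.   0.77 0.6 ]
```

Emit:
carry_out([
  [0,-0.001,0.001,0,0,0],
  [0,0,0,0,0,0],
  [0,0,0,0,0,0],
  [0,0,0,0,0,0],
  [0,0,0,0,0,0],
  [0,0,0,0,0,0],
  [0,0,0,0,0,0],
], grip=1)

```text
t: 43.45
ee_pos: [542.0, 380.3, 14.1]
orientation: [1.215, 1.207, -1.212]
ft_force: [-0.8, -0.5, 0.4]
width: 30.6
```

Emit:
carry_out([
  [-0.02,0,0,0,0,0],
  [-0.035,0,0,0,0,0],
  [-0.03,-0.007,0.035,0,0,0],
  [0,-0.01,0.055,0,0,0],
  [0,-0.01,0.055,0,0,0],
  [0,-0.01,0.055,0,0,0],
  [0,-0.01,0.055,0,0,0],
  [0,-0.004,0.03,0,0,0],
])

```text
t: 44.45
ee_pos: [492.2, 91.5, 110.9]
orientation: [1.221, 1.203, -1.196]
ft_force: [0.3, 0.1, -0.5]
width: 30.6
```

```bash
python3 - <<'E'
from h import *
goal((*POC["D"],23.5),down(2));held()
E
```

```text
t 44.45 at [492.2  91.5 110.9] F [ 0.3  0.1 -0.5] w 30.6 yaw -0.0 | shift mm [87.2  1.3 26.8] turn deg [-2.  -0.3 -0.8] q [0.16 0.41 1.99 0.01 0.73 0.15]
rows seen 225 299 nominal 226.0 295.0 px/mm 1.64
```

Emit:
carry_out([
  [0.02,0.002,0.0265,-2,0,-0.8],
  [0.025,0,0,0,0,0],
  [0.018,0,0,0,0,0],
  [0,0,0,0,0,0],
])

```text
t: 45.0
ee_pos: [497.9, 62.1, 51.7]
orientation: [1.194, 1.222, -1.177]
ft_force: [-1.1, 0.3, -0.0]
width: 30.8
```

```bash
python3 - <<'E'
from h import *
goal((494.5,65.8,23.5),down(2));held()
E
```

```text
t 45.0 at [497.9  62.1  51.7] F [-1.1  0.3 -0. ] w 30.8 yaw 1.8 | shift mm [28.2 -3.5 -3.7] turn deg [-0.2 -0.3 -0.5] q [0.1  0.52 2.   0.01 0.61 0.06]
rows seen 225 299 nominal 222.9 292.2 px/mm 1.65
```

Emit:
carry_out([
  [0.012,-0.0035,-0.004,0,0,0],
  [0.008,0,0,0,0,0],
  [0.007,0,0,0,0,0],
  [0.002,0,0,0,0,0],
  [0,0,0,0,0,0],
])

```text
t: 45.68
ee_pos: [496.1, 67.4, 23.4]
orientation: [1.196, 1.22, -1.173]
ft_force: [0.7, 0.1, 0.5]
width: 30.4
```

```bash
python3 - <<'E'
from h import *
goal((494.5,65.8,22.5),down(2))
E
```

```text
t 45.67 at [496.1  67.4  23.4] F [0.7 0.1 0.5] w 30.4 yaw 1.9 | shift mm [ 0.9 -1.6  1.6] turn deg [-0.1 -0.4 -0.7] q [0.11 0.57 2.01 0.01 0.54 0.07]
```

Emit:
carry_out([
  [0.0008,-0.001,0.0012,0,0,0],
  [0,0,0,0,0,0],
])

```text
t: 45.92
ee_pos: [495.5, 66.1, 22.8]
orientation: [1.196, 1.22, -1.172]
ft_force: [0.3, -0.9, 0.3]
width: 30.5
```

Emit:
carry_out([
  [0,0,0,0,0,0],
  [0,0,0,0,0,0],
  [0,0,0,0,0,0],
  [-0.02,0,0,0,0,0],
  [-0.04,0,0,0,0,0],
  [-0.04,0,0,0,0,0],
  [0,-0.01,-0.055,0,0,0],
  [0,-0.01,-0.055,0,0,0],
], grip=0)

```text
t: 46.92
ee_pos: [472.1, 174.4, 127.1]
orientation: [1.203, 1.215, -1.176]
ft_force: [0.4, 0.2, -0.1]
width: 87.8
```

Emit:
carry_out([
  [0,-0.01,-0.055,0,0,0],
  [0,-0.01,-0.055,0,0,0],
  [0,-0.015,-0.055,2,0,0],
  [0,-0.015,-0.03,0,0,0],
  [0,0,0,0,0,0],
])

```text
t: 47.55
ee_pos: [415.7, 378.2, 129.0]
orientation: [1.23, 1.2, -1.196]
ft_force: [0.8, -0.2, -0.2]
width: 87.7
```

```bash
python3 - <<'E'
from h import *
goal((428.5,403.5,13),down(0));bon()
E
```

```text
t 47.55 at [415.7 378.2 129. ] F [ 0.8 -0.2 -0.2] w 87.7 yaw -0.4 | shift mm [116.5  10.5 -24.2] turn deg [-0.4 -0.6 -1.1] q [ 0.72  0.45  1.85 -0.01  0.82  0.73]
dark [288.  171.5] [  36   40 1120] [424.5 406.2]
```

Emit:
carry_out([
  [0.025,0.009,-0.025,0,0,-1.1],
  [0.03,0,0,0,0,0],
  [0.03,0,0,0,0,0],
  [0.01,0,0,0,0,0],
  [0,0,0,0,0,0],
])

```text
t: 48.22
ee_pos: [429.4, 398.2, 33.0]
orientation: [1.226, 1.21, -1.215]
ft_force: [-0.6, 0.6, 0.6]
width: 87.6
```

```bash
python3 - <<'E'
from h import *
goal((425.5,404.3,13),down(0))
E
```

```text
t 48.23 at [429.4 398.2  33. ] F [-0.6  0.6  0.6] w 87.6 yaw -0.8 | shift mm [20.1 -4.  -5.9] turn deg [-0.8 -0.5  0. ] q [0.72 0.64 1.81 0.01 0.69 0.73]
```

Emit:
carry_out([
  [0.01,-0.003,-0.006,0,0,0],
  [0.008,0,0,0,0,0],
  [0.003,0,0,0,0,0],
  [0,0,0,0,0,0],
])

```text
t: 48.72
ee_pos: [427.8, 405.5, 13.3]
orientation: [1.229, 1.21, -1.212]
ft_force: [-0.5, 0.2, -0.4]
width: 88.0
```

Emit:
carry_out([
  [0,0,0,0,0,0],
  [0,0,0,0,0,0],
  [0,0,0,0,0,0],
  [0,0,0,0,0,0],
  [0,0,0,0,0,0],
  [0,0,0,0,0,0],
  [0,0,0,0,0,0],
], grip=1)

```text
t: 49.6
ee_pos: [428.1, 405.8, 14.0]
orientation: [1.23, 1.21, -1.211]
ft_force: [0.2, 0.9, -0.1]
width: 30.7
```

Emit:
carry_out([
  [-0.02,0,0,0,0,0],
  [-0.035,0,0,0,0,0],
  [-0.03,0.007,0.035,0,0,0],
  [0,0.012,0.055,0,0,0],
  [0,0.012,0.055,0,0,0],
  [0,0.012,0.055,0,0,0],
  [0,0.012,0.04,0,0,0],
  [0,0.01,0.03,0,0,0],
])

```text
t: 50.6
ee_pos: [494.2, 130.1, 108.5]
orientation: [1.235, 1.207, -1.196]
ft_force: [0.1, 0.7, 0.5]
width: 30.6
```

```bash
python3 - <<'E'
from h import *
goal((*POC["E"],23.5),down(2));held()
W=cam("wrist");np.savez("w12.npz",**W);cv2.imwrite("pics/w12.png",W["pixels"])
T=cam("top");cv2.imwrite("pics/t12.png",T["pixels"])
E
```

```text
t 50.6 at [494.2 130.1 108.5] F [0.1 0.7 0.5] w 30.6 yaw -0.5 | shift mm [84.6 -2.2 22.5] turn deg [-2.5 -1.  -0.9] q [0.23 0.42 1.97 0.02 0.73 0.22]
rows seen 228 299 nominal 226.5 295.6 px/mm 1.64
```

Emit:
carry_out([
  [0.02,-0.002,0.0195,-2.5,-1,-0.9],
  [0.025,0,0,0,0,0],
  [0.018,0,0,0,0,0],
  [0,0,0,0,0,0],
])

```text
t: 51.25
ee_pos: [493.1, 115.5, 46.5]
orientation: [1.184, 1.225, -1.178]
ft_force: [-0.3, -0.6, 0.4]
width: 31.0
```

```bash
python3 - <<'E'
from h import *
goal((493,110.1,23.5),down(2));held()
E
```

```text
t 51.25 at [493.1 115.5  46.5] F [-0.3 -0.6  0.4] w 31.0 yaw 2.2 | shift mm [23.  -0.4  5.4] turn deg [ 0.2 -0.1 -0.2] q [0.21 0.54 1.99 0.   0.61 0.17]
rows seen 228 299 nominal 222.9 292.3 px/mm 1.65
```

Emit:
carry_out([
  [0.009,0,0.005,0,0,0],
  [0.007,0,0,0,0,0],
  [0.005,0,0,0,0,0],
  [0.001,0,0,0,0,0],
  [0,0,0,0,0,0],
])

```text
t: 51.92
ee_pos: [494.6, 111.4, 25.6]
orientation: [1.185, 1.224, -1.175]
ft_force: [-0.9, -0.9, 0.0]
width: 30.9
```

```bash
python3 - <<'E'
from h import *
goal((493,110.5,22.5),down(2))
E
```

```text
t 51.92 at [494.6 111.4  25.6] F [-0.9 -0.9  0. ] w 30.9 yaw 2.2 | shift mm [ 3.1 -1.7  0.8] turn deg [ 0.2 -0.1 -0.4] q [0.2  0.58 1.99 0.   0.57 0.16]
```

Emit:
carry_out([
  [0.003,-0.0015,0.0008,0,0,0],
  [0,0,0,0,0,0],
])

```text
t: 52.18
ee_pos: [493.6, 110.5, 22.7]
orientation: [1.186, 1.223, -1.174]
ft_force: [-0.3, 0.4, -0.9]
width: 30.7
```

```bash
python3 - <<'E'
from h import *
goal((493,110.5,22.5),down(2))
E
```

```text
t 52.17 at [493.6 110.5  22.7] F [-0.3  0.4 -0.9] w 30.7 yaw 2.2 | shift mm [ 0.2 -0.6 -0. ] turn deg [ 0.2 -0.1 -0.4] q [0.2  0.58 2.   0.   0.56 0.16]
```

Emit:
carry_out([
  [0,0,0,0,0,0],
  [0,0,0,0,0,0],
  [0,0,0,0,0,0],
  [-0.02,0,0,0,0,0],
  [-0.04,0,0,0,0,0],
  [-0.04,0,0,0,0,0],
  [-0.04,0,0.05,0,0,0],
  [-0.03,0,0.05,0,0,0],
], grip=0)

```text
t: 53.18
ee_pos: [495.5, 12.0, 194.4]
orientation: [1.179, 1.228, -1.172]
ft_force: [0.4, 0.6, -0.2]
width: 87.8
```

Emit:
carry_out([
  [0,0,0.055,0,0,0],
  [0,0,0.055,0,0,0],
  [0,0,0.04,0,0,0],
  [0,0,0,0,0,0],
])

```text
t: 53.68
ee_pos: [504.1, -145.3, 198.6]
orientation: [1.184, 1.218, -1.169]
ft_force: [0.4, 0.6, -0.5]
width: 88.1
```

```bash
python3 - <<'E'
from h import *
goal((436,-326.5,150),down(90))
W=cam("wrist");S=cam("scene")
for n,p in POC.items(): print(n,np.round(proj(W,(*p,30)),0))
for c,s in blobs(W,(0,30,0),(25,255,80),150)[0]:
    if c[1]<240: print(np.round(c,1),s[2:],np.round(ray(W,*c,30)[:2],1))
o=np.zeros((600,800,3),np.uint8);o[:420,:560]=W["pixels"];o[425:600,:800]=cv2.resize(S["pixels"][205:270,230:430],(800,260),interpolation=cv2.INTER_CUBIC)[40:215];cv2.imwrite("pics/c13.png",o)
E
```

```text
t 53.67 at [ 504.1 -145.3  198.6] F [ 0.4  0.6 -0.5] w 88.1 yaw 2.4 | shift mm [ 47.8 -76.3 178.2] turn deg [-87.6   0.6  -0.6] q [-0.31  0.3   1.88  0.    0.95 -0.35]
A [276. 106.]
B [276.  56.]
C [276.   2.]
D [277. -57.]
E [ 277. -122.]
[277.6  10.2] [ 34  25 677] [497.6  14.8]
[277.3  55. ] [ 33  37 785] [498.7 -21.8]
[276.7 107.3] [ 30  32 651] [499.9 -68. ]
[554.5 231.2] [ 14  30 274] [ 807.1 -184.6]
```

View pics/c13.png

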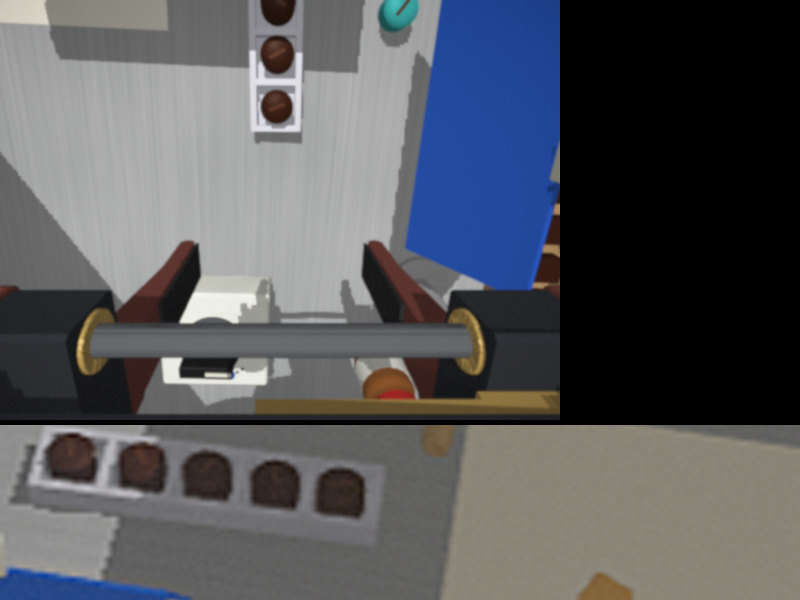

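All five bonbons sit in pockets. Back to the knob now.

Emit:
carry_out([
  [0,-0.025,0.058,0,0,0],
  [0,-0.025,0.058,0,0,0],
  [0,-0.025,0.058,0,0,0],
  [0,0,0,-10,0,0],
  [0,0,0,-10,0,0],
  [0,0,0,-10,0,0],
  [0,0,0,-10,0,0],
  [0,0,0,-10,0,0],
])

```text
t: 54.78
ee_pos: [438.8, -312.6, 196.5]
orientation: [0.484, 1.508, -0.472]
ft_force: [0.1, 0.5, -0.4]
width: 88.3
```

Emit:
carry_out([
  [0,0,0,-10,0,0],
  [0,0,0,-10,0,0],
  [0,0,0,-10,0,0],
  [0,0,0,-6,0,0],
  [0,0,0,0,0,0],
])

```text
t: 55.4
ee_pos: [441.0, -304.0, 195.7]
orientation: [-0.032, 1.561, 0.044]
ft_force: [0.5, 1.2, -0.9]
width: 88.0
```

```bash
python3 - <<'E'
from h import *
goal((436,-326.5,110),down(88.5))
W=cam("wrist");print(proj(W,(436,-327,92)),proj(W,(463,-327,92)))
P=W["pixels"];hsv=cv2.cvtColor(P,cv2.COLOR_BGR2HSV)
u,v=map(int,proj(W,(450,-327,92)))
a=P[max(v-70,0):v+70,u-70:u+70];cv2.imwrite("pics/w14.png",cv2.resize(a,None,fx=4,fy=4,interpolation=cv2.INTER_CUBIC));print("crop origin",u-70,max(v-70,0));np.savez("w14.npz",**W)
E
```

```text
t 55.4 at [ 441.  -304.   195.7] F [ 0.5  1.2 -0.9] w 88.0 yaw 92.8 | shift mm [ 85.5 -22.8  -6.9] turn deg [ 4.3  0.5 -0.4] q [-0.63  0.33  1.85  0.01  0.96 -2.26]
[253.28226944 195.60720873] [252.55273861 225.81188675]
crop origin 182 141
```

View pics/w14.png

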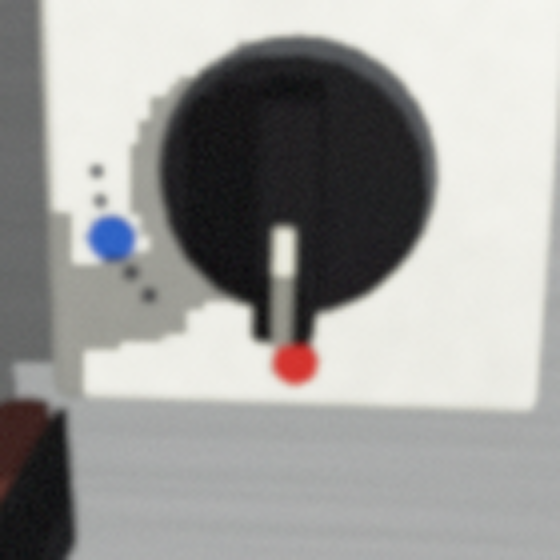

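```bash
python3 - <<'E'
from h import *
W=dict(np.load("w14.npz"))
f=lambda u,v,z:ray(W,182+u/4,141+v/4,z)[:2]
a,b=f(286,228,92),f(283,342,92);print(a,b,"ang",-np.arctan2((b-a)[1],(b-a)[0]))
r,bl=f(295,364,45),f(112,239,45);print(r,bl)
E
```

```text
[ 438.072062   -326.76967856] [ 463.62514372 -326.81626248] ang 0.0018230235510354083
[ 487.77312109 -326.72671783] [ 456.65150018 -372.67711065]
```

Emit:
carry_out([
  [0.02,-0.023,-0.006,2.8,0.5,-0.4],
  [0.03,0,0,0,0,0],
  [0.03,0,0,0,0,0],
  [0.02,0,0,0,0,0],
  [0,0,0,0,0,0],
])

```text
t: 56.08
ee_pos: [438.3, -325.2, 93.6]
orientation: [0.008, 1.569, -0.009]
ft_force: [0.6, -0.4, 0.1]
width: 88.1
```

```bash
python3 - <<'E'
from h import *
goal((436.5,-326.7,66.5),down(90))
E
```

```text
t 56.08 at [ 438.3 -325.2   93.6] F [ 0.6 -0.4  0.1] w 88.1 yaw 89.4 | shift mm [27.1 -1.5 -1.8] turn deg [-0.6  0.1  0. ] q [-0.66  0.49  1.89  0.    0.76 -2.22]
```

Emit:
carry_out([
  [0.013,-0.0015,-0.002,-0.5,0,0],
  [0.013,0,0,0,0,0],
  [0.002,0,0,0,0,0],
  [0,0,0,0,0,0],
])

```text
t: 56.58
ee_pos: [437.4, -327.1, 65.6]
orientation: [0.0, 1.567, -0.004]
ft_force: [-0.8, -0.3, 0.2]
width: 88.0
```

Emit:
carry_out([
  [0,0,0,0,0,0],
  [0,0,0,0,0,0],
  [0,0,0,0,0,0],
  [0,0,0,0,0,0],
  [0,0,0,0,0,0],
  [0,0,0,0,0,0],
  [0,0,0,0,0,0],
  [0,0,0,0,0,0],
], grip=1)

```text
t: 57.58
ee_pos: [438.0, -327.1, 66.6]
orientation: [0.0, 1.565, -0.005]
ft_force: [1.7, 1.3, 1.6]
width: 13.9
```

```bash
python3 - <<'E'
from h import *
goal((436.5,-326.7,66.5),down(90))
E
```

```text
t 57.58 at [ 438.  -327.1   66.6] F [1.7 1.3 1.6] w 13.9 yaw 89.8 | shift mm [ 0.1  0.4 -1.5] turn deg [-0.2  0.3  0.2] q [-0.66  0.54  1.9   0.    0.7  -2.23]
```

Gripped at 14 mm. Pressing.

Emit:
carry_out([
  [0.005,0,-0.001,0,0,0],
  [0.005,0,0,0,0,0],
  [0.003,0,0,0,0,0],
  [0.002,0,0,0,0,0],
])

```text
t: 58.08
ee_pos: [438.4, -327.2, 56.0]
orientation: [-0.0, 1.563, -0.005]
ft_force: [-7.0, 6.5, 32.6]
width: 13.6
```

```bash
python3 - <<'E'
from h import *
goal((436.5,-326.7,56),down(21.2))
E
```

```text
t 58.08 at [ 438.4 -327.2   56. ] F [-7.   6.5 32.6] w 13.6 yaw 89.8 | shift mm [-0.   0.5 -1.9] turn deg [68.6  0.5 -0.1] q [-0.66  0.56  1.9   0.    0.68 -2.23]
```

Emit:
carry_out([
  [0.0005,0,0,9,0,0],
  [0.0005,0,0,9,0,0],
  [0.0005,0,0,9,0,0],
  [0.0005,0,0,9,0,0],
  [0.0005,0,0,9,0,0],
  [0.0005,0,0,9,0,0],
  [0.0005,0,0,9,0,0],
])

```text
t: 58.95
ee_pos: [437.5, -328.4, 56.3]
orientation: [0.88, 1.375, -0.883]
ft_force: [-1.8, 2.6, 11.9]
width: 14.0
```

```bash
python3 - <<'E'
from h import *
goal((436.5,-326.7,56),down(21.2))
E
```

```text
t 58.95 at [ 437.5 -328.4   56.3] F [-1.8  2.6 11.9] w 14.0 yaw 25.0 | shift mm [ 0.3 -0.2 -1.9] turn deg [ 3.8  0.5 -0.2] q [-0.67  0.56  1.9  -0.    0.68 -1.1 ]
```

Emit:
carry_out([
  [0,0,0,3.8,0,0],
  [0,0,0,0,0,0],
  [-0.005,0,0,0,0,0],
  [-0.004,0,0,0,0,0],
])

```text
t: 59.45
ee_pos: [437.4, -328.4, 66.0]
orientation: [0.933, 1.351, -0.936]
ft_force: [0.6, 1.6, 2.2]
width: 13.9
```

Emit:
carry_out([
  [0,0,0,0,0,0],
  [0,0,0,0,0,0],
  [0,0,0,0,0,0],
  [0,0,0,0,0,0],
  [-0.02,0,0,0,0,0],
  [-0.04,0,0,0,0,0],
  [-0.05,0,0,0,0,0],
  [0,0,0,0,0,0],
], grip=0)

```text
t: 60.45
ee_pos: [435.5, -327.7, 176.6]
orientation: [0.933, 1.355, -0.937]
ft_force: [-0.3, -0.4, -0.6]
width: 87.3
```

```bash
python3 - <<'E'
from h import *
goal((436.5,-326.7,56),down(21.2))
W=cam("wrist");S=cam("scene");T=cam("top");np.savez("w15.npz",**W)
P=W["pixels"];u,v=map(int,proj(W,(450,-335,92)))
u0,v0=u-70,max(v-70,0);a=P[v0:v0+140,u0:u0+140];print("origin",u0,v0)
o=np.zeros((600,800,3),np.uint8);o[:420,:420]=cv2.resize(a,(420,420),interpolation=cv2.INTER_CUBIC)
o[:380,430:]=cv2.resize(S["pixels"][140:320,100:440],(370,380));o[425:,:400]=cv2.resize(T["pixels"][140:280,160:460],(400,175));cv2.imwrite("pics/c15.png",o)
E
```

```text
t 60.45 at [ 435.5 -327.7  176.6] F [-0.3 -0.4 -0.6] w 87.3 yaw 21.0 | shift mm [120.6   1.2  -1.2] turn deg [-0.2  0.3 -0.1] q [-0.67  0.36  1.85 -0.    0.92 -1.03]
origin 223 154
```

```bash
python3 - <<'E'
from h import *
W=dict(np.load("w15.npz"));g=cv2.cvtColor(W["pixels"],cv2.COLOR_BGR2GRAY)
best=[]
for a in np.arange(0,1.6,.04):
    v=[]
    for r in np.arange(4,26,1.5):
        u=proj(W,(437+r*np.cos(a),-326.8-r*np.sin(a),92)).round().astype(int);v.append(g[u[1],u[0]])
    best.append((round(np.mean(v)),round(a,2)))
print(sorted(best)[::-1][:8])
S=cam("scene");T=cam("top")
for c,s in blobs(S,(0,0,0),(25,255,75),60)[0]:
    p=ray(S,*c,28)
    if 440<p[0]<560 and -120<p[1]<160: print("S bonbon",s[4],np.round(p[:2],1))
for n,im in(("S",S),("T",T)):
    for c,s in blobs(im,(110,150,50),(130,255,255),1500)[0]: print(n,"cover",np.round(c,1),s)
for c,s in blobs(S,(12,120,120),(25,255,255),60)[0]:
    p=ray(S,*c,16)
    if p[0]<700 and p[1]>0: print("caramel",np.round(p[:2]))
E
```

```text
[(233, np.float64(1.2)), (231, np.float64(1.24)), (228, np.float64(1.16)), (220, np.float64(1.28)), (209, np.float64(1.12)), (190, np.float64(1.32)), (175, np.float64(1.08)), (153, np.float64(1.36))]
S bonbon 95 [502.8 -65.4]
S bonbon 98 [502.  -18.1]
S bonbon 120 [500.7  24.3]
S bonbon 126 [499.5  68.3]
S bonbon 128 [498.4 109.8]
S cover [217.9 268.7] [ 166  241  111   57 3597]
T cover [324.8 165.7] [ 278  145   99   41 3347]
caramel [538. 281.]
caramel [631. 274.]
```

```bash
python3 -c "
from h import *
print(ctrl.close_job())"
```

```text
the job is handed in; nothing more can be done
None
```

I completed all four steps in order and handed the job in at about 60.5 s of robot time, with the gripper open about 85 mm above the knob. The hand-in gave no verdict.

**What I did:** I pressed the knob, turned it to the red mark and let it spring up. I then hung the cover astride the bar near its middle. All five dark bonbons went into separate pockets; one was knocked aside by about 3 cm during the run, so I located it again. Last, I pressed the knob, turned it to the blue mark and let it spring up.

**Last checks:**
- **Knob:** the pointer measured about 1.20–1.22 rad, on the blue mark. I judged it sprung up from the fingers' height when I let go (66 mm, where the raised grip started) and did not measure it directly.
- **Cover:** it was seen hanging astride the bar right after release. The final check only confirmed that the cover was still there in both camera views; I took no final tilt measurement.
- **Bonbons:** the scene camera shows all five in a row about 44 mm apart. Those readings are 3–5 mm off my pocket positions in x. I put that down to this camera, which read 2–4 mm too far in x elsewhere too. The wrist camera, which saw three of them, put two within about 1.5 mm of their pocket centres. Its third reading was cut off by the picture edge.
- **Caramels:** both were where they started, within about 2 mm.

**Disagreed or failed:** the raised shelf in the pictures did not resist the arm, which passed through it with no force. The final composite picture could not be viewed because the picture limit was reached, so the last checks were by numbers only.

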